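Square a coated panel into the corner of a jig with a push block

ROBOT

A 6-joint arm with a two-finger parallel gripper is mounted at the origin on the work surface. World frame = base frame: x ahead of the robot, y to its left, z up, the work surface at z = 0. Lengths are in m, angles in degrees, forces in N, time in s.
With the tool pointing down it reaches from about 0.325 to 0.85 m from the base axis. Payload 15.5 kg.
Tool frame: the origin (TCP) lies at the very end of the fingers, on their centre line; the grasp point (between the pads) lies 19 mm behind it; z points along the fingers, y is the direction in which the jaws open and shut (so a half turn about z gives the same grasp; the last joint's range is limited). The gripper opens to 91 mm and grips with 3 to 60 N. Pads are 32 mm wide; open, the fingers measure 118 mm over their backs; the gripper's body (76 mm by 178 mm) begins 60 mm behind the grasp point.
Start: joints at [-81.217, 28.281, 77.091, -0, 74.628, -5.472], TCP at [0.154, -0.606, 0.214] pointing down, gripper open.
Joint ranges: [-166.48, 166.48], [-47.26, 123.95], [12.59, 153.08], [-70.14, 250.14], [6.76, 159.57], [-176.63, 176.63]. Speed limits (degrees/s): [108.29, 108.29, 147.25, 172.46, 172.46, 172.46].

INTERFACE

Orientations are given as a 3x3 rotation matrix whose columns are the frame's x, y, z axes.
In Python, from workcell import * gives the robot as it stands.
- The arm moves only by the tool play_rows, never from a script. Its argument "rows" is a list of rows, each a list of 5 numbers: the opening, from 0 (shut) to 1 (fully open), then the shift along the tool's x, y, z each as a share of 0.25 m, from -1 to 1, then the turn about the tool's z as a share of pi rad, from -1 to 1. In form: [[gripper, dx, dy, dz, spin], ...]. A call has exactly 8 rows; each row is the pose to reach, as a shift and turn from the pose measured when the call began, along the tool's axes at that moment, turning the shorter way round; what a row does not reach only later rows make up. A row lasts 1/10 s, in which the tool goes at most 50 mm and 8.59 degrees, less where a joint would pass 70% of its speed; a pose out of reach is approached as far as the arm can. A call with a number of a shift or a turn outside -1 to 1 is refused whole. A call with a gripper value outside its range is refused whole. The fingers move at their own pace and stop on an object; "grip_force" is the grip in N (left out, the last holds). Time passes only in rows, so rows that repeat a pose let the fingers close, or fill a call up. It gives the time, the measured TCP pose, the force and the opening at its end, in the units of the state.
- observe(): the state, without advancing time (a new reading comes with each control period).
- grab_frame(name): name is "scene" or "top" or "wrist"; returns the picture (420x560x3 uint8, red, green, blue); there is no depth.
- camera_model(name): a dict with "intrinsics" (3x3 intrinsics, pixels), "world_from_camera" (4x4, takes a point from camera to world coordinates). Camera axes: x right, y up, looking along -z (the intrinsics and any distortion apply to the point x, -y, -z); pixel columns grow to the right and rows downward; lengths in m; the calibration is good to about 2 mm. A picture is of the moment at which its call begins: read the wrist's pose just before it. camera_model takes no time and is no camera call; for the wrist camera it gives the pose at the moment of the call.
- close_job(): hands the job in, once; it reports no verdict.
The state is a dict: "clock": time; "q": joint angles; "qd": joint speeds; "tau": joint torques, N m; "ee_pos": TCP position; "orientation": TCP orientation; "contact_force": force on the tool from outside, world axes, zero at the start; "wrist_torque": the same for the moment, N m; "finger_gap": opening from 0.0 (shut) to 1.0 (fully open).
Only numpy, scipy, OpenCV 4.12 (cv2) and the standard library are available. Lean on these libraries where they do the work, as an engineer would, in place of code of your own. Each camera call takes 0.05 s, during which the arm holds its last target.

TASK

Pick up the push block by its orange handle and use it to square up the white panel on the jig: nudge it flush against the far red fence first, then along that fence against the side red fence, tight in the corner, each time keeping it pressed there with about 5 N for half a second. Never press with 12 N or more, which chips its coated edges, never touch the panel with the fingers, and leave the other things alone. Then stand the push block back upright in the middle of its green mat and let go.

Things in the scene. Friction and masses are not known exactly. Their poses are not given: they have to be found in the camera images.
- jig: Fixed dark steel jig plate lying on the table, 8 mm thick, with two red fences at right angles. Origin at table height under the inner corner where the fences meet; +x and +y point to the fences, whose inner faces are the planes x = 0 (far fence) and y = 0 (side fence). Plate: x -190 to +25, y -225 to +25 mm, top 8 mm above the origin. The panel's place is at negative x and y.
- fence_far: Red fence of the jig along its y axis: inner face at jig x = 0, from jig y = -225 to +22 mm, top 38 mm above the table. Origin at the inner corner, on the plate's upper face; axes as the jig's.
- fence_side: Red fence of the jig along its x axis: inner face at jig y = 0, from jig x = -188 to 0 mm, top 38 mm above the table. Origin at the inner corner, on the plate's upper face; axes as the jig's.
- panel_center (a point): Centre (half-way up) of the loose white panel, 100 (its x) x 140 (its y) x 16 mm, about 0.2 kg (mass and friction vary; sliding it takes 0.5 to 3.5 N). It lies flat on the plate, its axes within 15 degrees of the jig's, its edges 10 to 65 mm off the fences. When home the centre is at x = -50, y = -70 mm in the jig's frame.
- panel_corner (a point): The panel's corner that belongs in the jig's inner corner: at x = +50, y = +70 mm from the panel's centre, half-way up.
- panel_far_end (a point): The other end of the panel edge that goes against the far fence: at x = +50, y = -70 mm from the panel's centre, half-way up.
- panel_side_end (a point): The other end of the panel edge that goes against the side fence: at x = -50, y = +70 mm from the panel's centre, half-way up.
- block_grip (a point): Centre of the push block's square orange handle: grip here. The block stands upright: wooden foot 50 x 50 mm, 32 mm tall, on its middle the handle 28 x 28 mm, 68 mm tall; this point is 66 mm above the underside, 34 mm below the top. Sides along its x and y axes, z up; 0.16 kg. Starts standing on the green mat (underside 4 mm above the table).
- mat: Fixed green mat, 110 x 110 mm, 4 mm thick, the push block's place. Origin at the centre of its underside, on the table.
- pencil: Bystander: flat red carpenter's pencil, 166 x 14 x 9 mm, on the table by the jig. Origin under its middle.
- tape: Bystander: roll of tape lying flat, 90 mm across, 24 mm tall, beyond the far fence. Origin under its centre.
- glue: Bystander: white glue bottle, 56 mm across, 150 mm tall. Origin under its centre.
- can: Bystander: can with blue label, 70 mm across, 90 mm tall. Origin under its centre.
- measure: Bystander: yellow tape measure, 68 x 40 x 62 mm. Origin under its centre.
- screwdriver: Bystander: screwdriver lying on the table.
- offcut: Bystander: pale wood offcut, 120 x 50 x 22 mm. Origin under its centre.
There are look-alikes about, which are no part of the job. What is meant by the mat is not yellow, and is the larger of those in its own colour.

How it is judged:
By the outcome, as a careful person would: the job done as asked, in the order asked, and still so for the second after the job is handed in, with the robot touching nothing.
It also fails if it takes over 72 s, if anything falls off the work surface, if the arm or the gripper's body presses on something with over 40 N, if the wrist force passes 120 N, or if a joint passes its speed limit or range.

## Working session

There is one attempt and no reset: what is moved stays moved. The work goes in short steps, Python scripts to look and compute and a tool call to move; the robot and the scene stay as the last step left them, time stands still between calls to the robot, and variables do not carry over. Pictures are saved under pics/ and viewed, and the job is handed in when it is done.

Besides the shell and the picture viewer there is one more tool, called as name(argument=value, ...) on one line, values as JSON. play_rows: Moves the arm, as the interface text tells. Shift numbers are shares of 0.25 m and turn numbers shares of pi rad, none past 1 either way. Its arguments: {"type":"object","properties":{"rows":{"type":"array","items":{"type":"array","items":{"type":"number"}}},"grip_force":{"type":"number"}},"required":["rows"]}

```bash
mkdir -p pics; ls; python3 - <<'E'
from workcell import *
import cv2, numpy as np
print(observe())
for n in ["scene","top","wrist"]:
    m=camera_model(n); print(n,np.round(m["intrinsics"],2).tolist(),np.round(m["world_from_camera"],4).tolist(),[k for k in m])
    cv2.imwrite(f"pics/{n}0.png",cv2.cvtColor(grab_frame(n),cv2.COLOR_RGB2BGR))
E
```

```text
pics
{'clock': 0.0, 'q': array([-8.12168402e+01,  2.83140421e+01,  7.71284699e+01, -7.69675702e-05,
        7.46292593e+01, -5.47246248e+00]), 'qd': array([ 0.02819827, -0.0218647 ,  0.04108278, -0.0735041 , -0.01592479,
       -0.02689251]), 'tau': array([-8.37647403e-04, -8.78825927e+01, -3.81856513e+01,  7.07230764e-02,
        5.32071758e-02, -9.98600763e-05]), 'ee_pos': array([ 0.15383927, -0.60536022,  0.2133395 ]), 'orientation': array([[ 9.69206674e-01,  2.46248625e-01, -1.92553202e-04],
       [ 2.46248672e-01, -9.69205891e-01,  1.23775789e-03],
       [ 1.18172481e-04, -1.24705918e-03, -9.99999215e-01]]), 'contact_force': array([-0.00334398,  0.33237077,  0.24901026]), 'wrist_torque': array([-0.04776711,  0.0041354 , -0.01969553]), 'finger_gap': 1.0018343826775402}
scene [[429.03, 0.0, 278.42], [0.0, 429.03, 212.87], [0.0, 0.0, 1.0]] [[-0.7103, -0.4674, 0.5262, 1.1956], [0.7039, -0.4663, 0.5358, 0.5896], [-0.0051, 0.751, 0.6603, 0.8934], [0.0, 0.0, 0.0, 1.0]] ['intrinsics', 'world_from_camera']
top [[474.48, 0.0, 282.37], [0.0, 474.48, 205.66], [0.0, 0.0, 1.0]] [[-0.0163, 0.9958, -0.0904, 0.4472], [-0.9998, -0.015, 0.0151, -0.0322], [0.0137, 0.0906, 0.9958, 1.2784], [0.0, 0.0, 0.0, 1.0]] ['intrinsics', 'world_from_camera']
wrist [[360.95, 0.0, 274.88], [0.0, 360.95, 206.57], [0.0, 0.0, 1.0]] [[0.246, 0.9359, 0.2523, 0.2244], [-0.9693, 0.2377, 0.0632, -0.5878], [-0.0009, -0.2601, 0.9656, 0.3848], [0.0, 0.0, 0.0, 1.0]] ['intrinsics', 'world_from_camera']
```

View pics/top0.png

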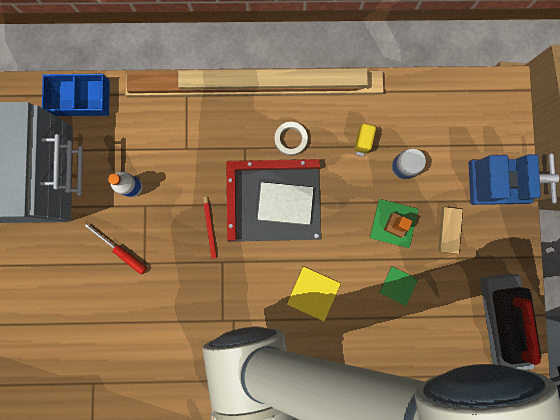

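View pics/scene0.png

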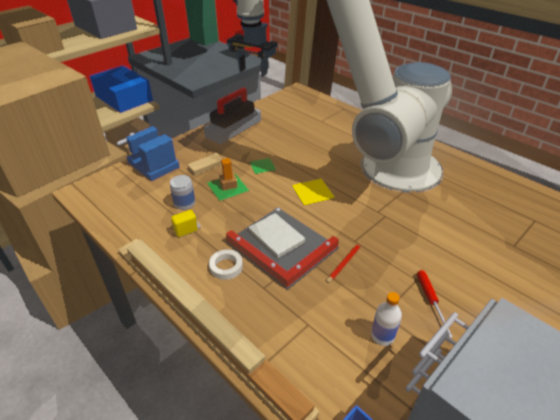

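View pics/wrist0.png

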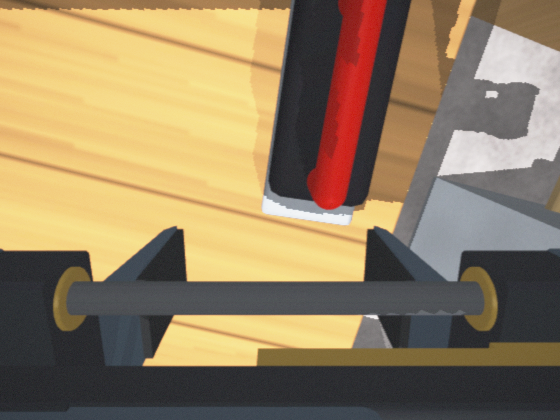

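In the top view there are three mats: yellow at (314,293), small green at (398,285) and larger green at (396,223) under the block. The last one fits, being green and the larger. The jig is at (275,200), with the far fence on the top edge and the side fence on the left. I'll enlarge crops to confirm.

```bash
cat > h.py <<'E'
from workcell import *
import cv2, numpy as np
def P(cm,uv,z):
    K=cm["intrinsics"];T=cm["world_from_camera"]
    d=np.array([(uv[0]-K[0,2])/K[0,0],-(uv[1]-K[1,2])/K[1,1],-1.]);d=T[:3,:3]@d;o=T[:3,3]
    return o+d*(z-o[2])/d[2]
def proj(cm,p):
    K=cm["intrinsics"];T=cm["world_from_camera"]
    c=T[:3,:3].T@(np.asarray(p)-T[:3,3]); return np.array([K[0,2]+K[0,0]*c[0]/-c[2],K[1,2]+K[1,1]*c[1]/c[2]])
def tri(obs):
    A=[];b=[]
    for cm,uv in obs:
        o=cm["world_from_camera"][:3,3];d=P(cm,uv,0)-o;d/=np.linalg.norm(d)
        M=np.eye(3)-np.outer(d,d);A.append(M);b.append(M@o)
    return np.linalg.lstsq(np.vstack(A),np.hstack(b),rcond=None)[0]
def crop(src,x,y,w,h,s,out):
    i=cv2.imread(src)[y:y+h,x:x+w]; cv2.imwrite(out,cv2.resize(i,None,fx=s,fy=s,interpolation=cv2.INTER_CUBIC))
E
python3 - <<'E'
from h import *
crop("pics/top0.png",215,150,120,100,6,"pics/c1.png")
crop("pics/top0.png",355,190,120,100,6,"pics/c2.png")
crop("pics/scene0.png",170,140,180,150,4,"pics/c3.png")
E
```

```text
(no output)
```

View pics/c1.png

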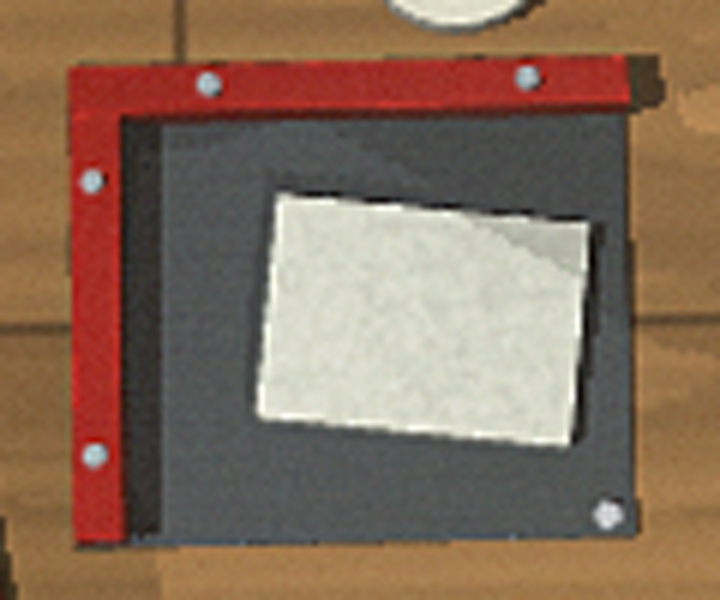

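View pics/c2.png

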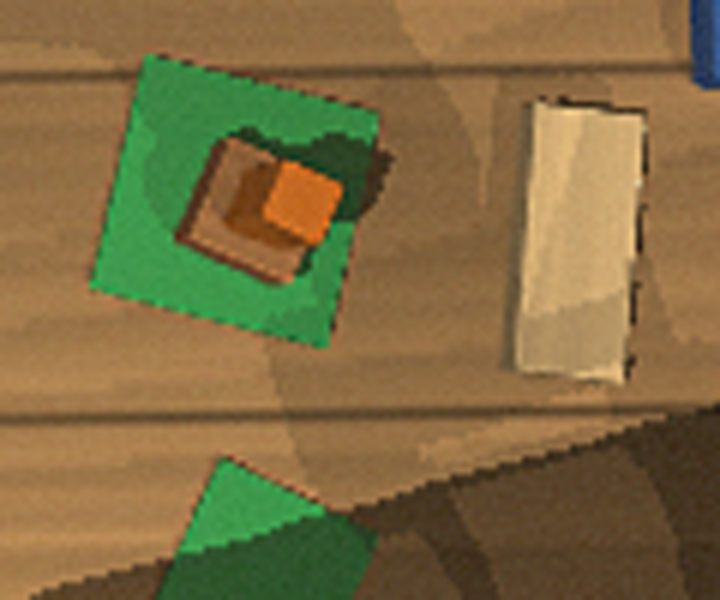

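View pics/c3.png

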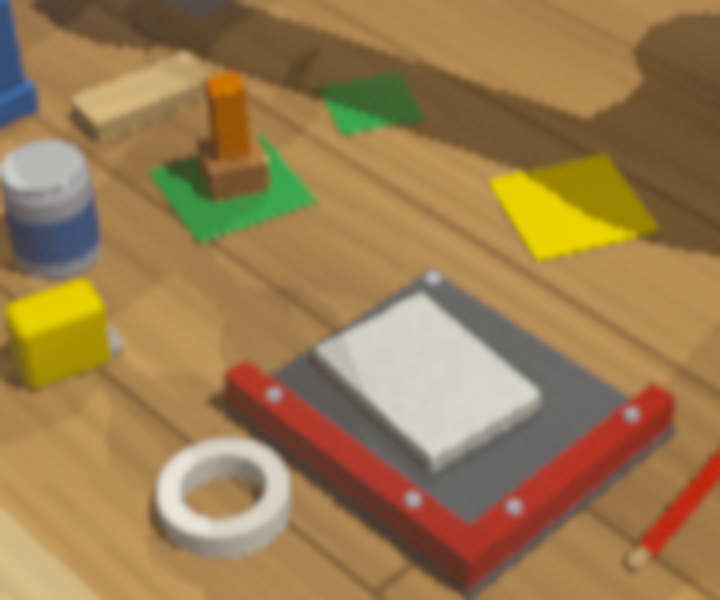

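```bash
python3 - <<'E'
from h import *
t=camera_model("top");s=camera_model("scene")
f=lambda c,ox,oy,k:((ox+(c[0]+.5)/k-.5),(oy+(c[1]+.5)/k-.5))
def show(n,L,z,ox,oy,k,cm):
    Q=np.array([P(cm,f(c,ox,oy,k),z) for c in L]);print(n,np.round(Q[:,:2]*1000,1).tolist(),"mean",np.round(Q.mean(0)*1000,1));
    e=np.diff(np.vstack([Q,Q[:1]]),axis=0)[:,:2];print("  len",np.round(np.linalg.norm(e,axis=1)*1000,1),"ang",np.round(np.degrees(np.arctan2(e[:,1],e[:,0])),1))
a=(355,190,6,t);b=(215,150,6,t);c=(170,140,4,s)
show("mat top",[(150,57),(380,108),(328,347),(92,288)],.004,*a)
show("mat scene",[(150,176),(262,138),(315,200),(200,241)],.004,*c)
show("handle",[(283,160),(344,185),(320,246),(262,212)],.104,*a)
show("handle sc",[(206,80),(229,72),(245,77),(220,90)],.104,*c)
show("panel",[(277,193),(590,222),(572,445),(258,416)],.024,*b)
show("panel sc",[(432,460),(315,350),(422,292),(541,393)],.024,*c)
show("fence",[(122,116),(628,105),(125,540)],.038,*b)
show("fence sc",[(466,543),(242,385),(650,392)],.038,*c)
# triangulation
for n,u,v in [("panel corner",(277,193),(432,460)),("panel far end",(590,222),(315,350)),("panel side end",(258,416),(541,393))]:
    print(n,np.round(tri([(t,f(u,215,150,6)),(s,f(v,170,140,4))])*1000,1))
for n,u,v in [("handle far?",(262,212),(245,77)),("h",(320,246),(229,72)),("h",(344,185),(206,80)),("h",(283,160),(220,90)),("mat",(150,57),(200,241)),("mat",(380,108),(150,176)),("mat",(92,288),(315,200))]:
    print(n,np.round(tri([(t,f(u,355,190,6)),(s,f(v,170,140,4))])*1000,1))
E
```

```text
mat top [[576.8, -315.1], [552.1, -418.4], [445.2, -390.5], [473.2, -285.4]] mean [ 511.8 -352.3    4. ]
  len [106.2 110.6 108.7 107.8] ang [-103.4  165.4   75.1  -16. ]
mat scene [[552.2, -411.5], [449.2, -385.5], [474.9, -287.1], [576.9, -313.2]] mean [ 513.3 -349.4    4. ]
  len [106.1 101.7 105.3 101.3] ang [ 165.9   75.4  -14.3 -104.1]
handle [[522.9, -346.8], [512.1, -371.7], [487.0, -360.7], [501.4, -337.2]] mean [ 505.9 -354.1  104. ]
  len [27.2 27.4 27.6 23.5] ang [-113.3  156.3   58.5  -24.1]
handle sc [[513.6, -368.9], [493.0, -364.6], [488.4, -349.8], [514.6, -349.8]] mean [ 502.4 -358.3  104. ]
  len [21.  15.5 26.2 19.1] ang [ 1.681e+02  1.071e+02 -1.000e-01 -9.310e+01]
panel [[625.9, 5.3], [610.9, -133.5], [511.9, -123.4], [526.9, 14.9]] mean [568.9 -59.2  24. ]
  len [139.7  99.6 139.1  99.6] ang [-96.2 174.1  83.8  -5.5]
panel sc [[627.3, 6.6], [610.5, -133.5], [509.1, -124.0], [525.7, 15.3]] mean [568.1 -58.9  24. ]
  len [141.1 101.9 140.2 102. ] ang [-96.8 174.6  83.2  -4.9]
fence [[659.1, 72.7], [660.9, -150.4], [472.9, 72.7]] mean [597.7  -1.7  38. ]
  len [223.  291.7 186.2] ang [-89.5 130.1  -0. ]
fence sc [[672.4, 83.7], [680.9, -131.5], [481.2, 78.4]] mean [611.5  10.2  38. ]
  len [215.4 289.7 191.2] ang [-87.7 133.6   1.6]
panel corner [626.2   5.4  22.3]
panel far end [ 610.8 -133.4   24.3]
panel side end [526.5  15.3  24.6]
handle far? [ 500.7 -333.5  117.7]
h [ 489.5 -363.8  101.9]
h [ 511.9 -372.   101.8]
h [ 521.2 -343.6  110.6]
mat [ 576.5 -314.9    2.9]
mat [ 5.508e+02 -4.177e+02  5.000e-01]
mat [ 474.  -286.4    3.8]
```

```bash
cat >> h.py <<'E'
def plan(target,yaw=None):
    """print shares for target TCP (m) and yaw of tool x (deg)"""
    o=observe();R=o["orientation"];d=R.T@(np.array(target)-o["ee_pos"])
    y0=np.degrees(np.arctan2(R[1,0],R[0,0]))
    sp=0 if yaw is None else -(((yaw-y0+180)%360)-180)/180
    print("t",round(o["clock"],2),"pos",np.round(o["ee_pos"]*1000,2),"yaw",round(y0,2),"F",np.round(o["contact_force"],2),"gap",round(o["finger_gap"],3),"| shares",np.round(d/.25,4),"spin",round(sp,4))
E
python3 -c "
from h import *
plan((.455,-.34,.22),-24)
cm=camera_model('wrist');o=observe();print(proj(cm,o['ee_pos']),proj(cm,o['ee_pos']-[0,0,.2]))
print(np.round(o['orientation'].T@(cm['world_from_camera'][:3,3]-o['ee_pos']),4))"
```

```text
t 0.15 pos [ 153.87 -605.49  213.47] yaw 14.26 F [0.72 0.19 0.69] gap 1.0 | shares [ 1.4289 -0.7327 -0.0253] spin 0.2125
[274.69165289 256.68108159] [274.92486687 181.3172803 ]
[ 7.270e-02  1.000e-04 -1.714e-01]
```

play_rows(rows=[[1, 0.2, -0.1, 0, 0.04], [1, 0.4, -0.2, 0, 0.08], [1, 0.6, -0.3, 0, 0.12], [1, 0.8, -0.4, 0, 0.16], [1, 0.95, -0.5, 0, 0.2], [1, 0.97, -0.5, 0, 0.21], [1, 0.97, -0.5, 0, 0.2125], [1, 0.97, -0.5, 0, 0.2125]], grip_force=40)

```text
clock: 0.95
ee_pos: [0.3583, -0.4244, 0.2135]
orientation: [[0.914, -0.405, -0.0], [-0.405, -0.914, 0.001], [-0.001, -0.001, -1.0]]
contact_force: [-0.7, 0.3, 0.9]
finger_gap: 1.0
```

```bash
python3 -c "
from h import *
plan((.455,-.34,.22),-24)"
```

```text
t 0.95 pos [ 358.28 -424.39  213.52] yaw -23.91 F [-0.73  0.32  0.94] gap 1.0 | shares [ 0.2169 -0.4654 -0.0257] spin 0.0005
```

play_rows(rows=[[1, 0.11, -0.23, 0, 0], [1, 0.2, -0.4, 0, 0], [1, 0.22, -0.46, 0, 0], [1, 0.22, -0.46, 0, 0], [1, 0.22, -0.46, 0, 0], [1, 0.22, -0.46, 0, 0], [1, 0.22, -0.46, 0, 0], [1, 0.22, -0.46, 0, 0]])

```text
clock: 1.75
ee_pos: [0.4545, -0.3423, 0.2136]
orientation: [[0.914, -0.406, -0.0], [-0.406, -0.914, 0.001], [-0.001, -0.001, -1.0]]
contact_force: [0.9, 0.6, 0.2]
finger_gap: 1.0
```

```bash
python3 - <<'E'
from h import *
import pickle
cm=camera_model("wrist");pickle.dump(cm,open("w1.pkl","wb"))
cv2.imwrite("pics/w1.png",cv2.cvtColor(grab_frame("wrist"),cv2.COLOR_RGB2BGR))
plan((.505,-.354,.2))
E
```

```text
t 1.8 pos [ 454.67 -342.16  213.6 ] yaw -23.97 F [-0.69  0.73 -0.81] gap 1.0 | shares [ 0.2033 -0.0385  0.0543] spin 0
```

View pics/w1.png

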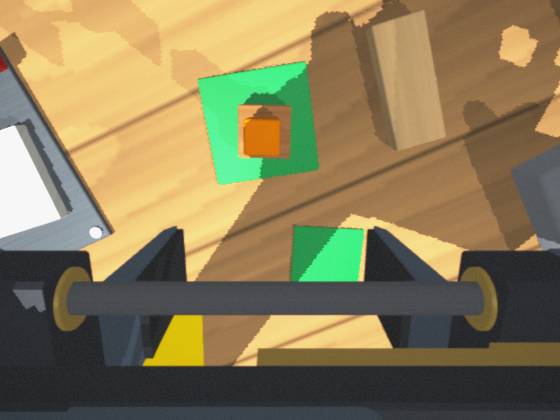

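The block's handle top is at (262,137), on the larger green mat (258,122). Its sides run along the image axes, so the tool yaw suits. The small green look-alike is at (327,254).

```bash
python3 -c "
from h import *
crop('pics/w1.png',190,50,140,140,5,'pics/c4.png')"
```

```text
(no output)
```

View pics/c4.png

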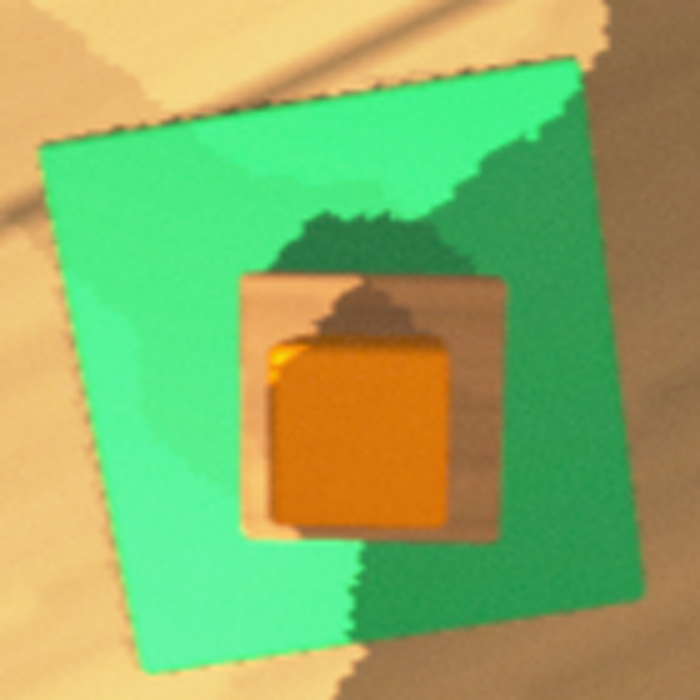

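```bash
python3 - <<'E'
from h import *
import pickle
cm=pickle.load(open("w1.pkl","rb"));t=camera_model("top")
def show(n,L,z):
    Q=np.array([P(cm,(190+(c[0]+.5)/5-.5,50+(c[1]+.5)/5-.5),z) for c in L]);
    e=np.diff(np.vstack([Q,Q[:1]]),axis=0)[:,:2];print(n,np.round(Q.mean(0)*1000,1),"len",np.round(np.linalg.norm(e,axis=1)*1000,1),"ang",np.round(np.degrees(np.arctan2(e[:,1],e[:,0])),1))
show("mat",[(40,147),(577,57),(643,598),(148,673)],.004)
show("handle",[(272,347),(449,345),(449,529),(270,524)],.104)
show("foot",[(242,275),(506,280),(499,545),(242,538)],.036)
f=lambda c,ox,oy,k:((ox+(c[0]+.5)/k-.5),(oy+(c[1]+.5)/k-.5))
for n,a,b in [("mat c",(40,147),(150,57)),("mat",(577,57),(380,108)),("mat",(643,598),(328,347)),("mat",(148,673),(92,288)),("h",(272,347),(283,160)),("h",(449,345),(344,185)),("h",(449,529),(320,246)),("h",(270,524),(262,212))]:
    print(n,np.round(tri([(cm,f(a,190,50,5)),(t,f(b,355,190,6))])*1000,1))
E
```

```text
mat [ 512.5 -351.7    4. ] len [108.1 108.7 107.2 108.4] ang [-105.1  164.7   74.7  -14.8]
handle [ 506.3 -354.6  104. ] len [26.8 27.8 27.8 26.7] ang [-113.4  156.2   64.4  -25.9]
foot [ 506.1 -354.4   36. ] len [49.1 49.3 49.7 48.9] ang [-115.   155.1   64.5  -25.5]
mat c [ 577.3 -314.2    8.7]
mat [ 551.3 -417.8    6. ]
mat [ 445.7 -389.6    5.3]
mat [ 473.6 -285.6    2.4]
h [ 523.6 -347.8   99.9]
h [ 512.8 -372.8   99.9]
h [ 487.3 -361.4  101. ]
h [ 500.7 -336.6  107. ]
```

```bash
python3 -c "
from h import *
plan((.5062,-.3545,.051),-25)"
```

```text
t 1.8 pos [ 454.67 -342.16  213.6 ] yaw -23.97 F [-0.69  0.73 -0.81] gap 1.0 | shares [ 0.2089 -0.0382  0.6503] spin 0.0057
```

play_rows(rows=[[1, 0.15, -0.03, 0, 0.006], [1, 0.209, -0.038, 0, 0.006], [1, 0.209, -0.038, 0.0, 0.006], [1, 0.209, -0.038, 0.15, 0.006], [1, 0.209, -0.038, 0.3, 0.006], [1, 0.209, -0.038, 0.4, 0.006], [1, 0.209, -0.038, 0.45, 0.006], [1, 0.209, -0.038, 0.45, 0.006]])

```text
clock: 2.6
ee_pos: [0.505, -0.3541, 0.1]
orientation: [[0.906, -0.424, -0.003], [-0.424, -0.906, 0.003], [-0.003, -0.001, -1.0]]
contact_force: [0.0, -0.7, 0.4]
finger_gap: 1.0
```

```bash
python3 -c "
from h import *
plan((.5062,-.3545,.051),-25)"
```

```text
t 2.6 pos [ 505.05 -354.14   99.96] yaw -25.06 F [ 0.03 -0.72  0.45] gap 1.0 | shares [ 0.0054 -0.0004  0.1958] spin -0.0003
```

play_rows(rows=[[1, 0.005, 0, 0.1, 0], [1, 0.005, 0, 0.18, 0], [1, 0.005, 0, 0.196, 0], [1, 0.005, 0, 0.196, 0], [0, 0.005, 0, 0.196, 0], [0, 0.005, 0, 0.196, 0], [0, 0.005, 0, 0.196, 0], [0, 0.005, 0, 0.196, 0]], grip_force=40)

```text
clock: 3.4
ee_pos: [0.5063, -0.3547, 0.0515]
orientation: [[0.906, -0.424, -0.002], [-0.424, -0.906, 0.002], [-0.003, -0.001, -1.0]]
contact_force: [1.0, -0.1, -0.1]
finger_gap: 0.679
```

play_rows(rows=[[0, 0, 0, 0, 0], [0, 0, 0, 0, 0], [0, 0, 0, 0, 0], [0, 0, 0, -0.02, 0], [0, 0, 0, -0.06, 0], [0, 0, 0, -0.12, 0], [0, 0, 0, -0.16, 0], [0, 0, 0, -0.16, 0]])

```text
clock: 4.2
ee_pos: [0.5071, -0.3554, 0.0933]
orientation: [[0.906, -0.424, 0.0], [-0.424, -0.906, 0.0], [0.0, -0.0, -1.0]]
contact_force: [-0.6, 0.2, -1.3]
finger_gap: 0.306
```

```bash
python3 - <<'E'
from h import *
import pickle
cm=camera_model("wrist");pickle.dump(cm,open("w2.pkl","wb"))
cv2.imwrite("pics/w2.png",cv2.cvtColor(grab_frame("wrist"),cv2.COLOR_RGB2BGR))
cv2.imwrite("pics/s2.png",cv2.cvtColor(grab_frame("scene"),cv2.COLOR_RGB2BGR))
crop("pics/s2.png",150,110,180,150,4,"pics/c5.png")
plan((.44,-.1,.14),0)
E
```

```text
t 4.3 pos [ 506.32 -354.78   91.59] yaw -25.06 F [-0.9  -0.37 -2.1 ] gap 0.301 | shares [-0.6724 -0.811  -0.1913] spin -0.1392
```

View pics/w2.png

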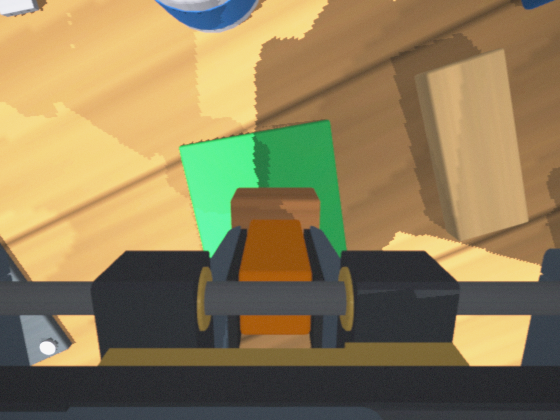

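View pics/c5.png

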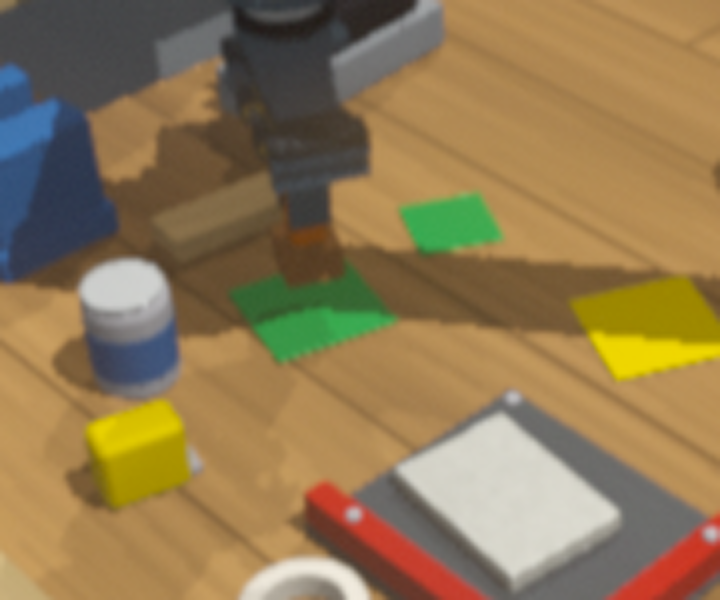

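The grasp holds: the handle at (275,275) sits square between the pads and the foot is clear of the mat. Next, carry it to the near side of the jig.

play_rows(rows=[[0, -0.1, -0.12, -0.1, -0.03], [0, -0.2, -0.25, -0.16, -0.06], [0, -0.35, -0.4, -0.19, -0.1], [0, -0.5, -0.55, -0.19, -0.13], [0, -0.6, -0.7, -0.19, -0.139], [0, -0.67, -0.81, -0.19, -0.14], [0, -0.67, -0.81, -0.19, -0.14], [0, -0.67, -0.81, -0.19, -0.14]])

```text
clock: 5.1
ee_pos: [0.4404, -0.1, 0.1395]
orientation: [[1.0, 0.004, -0.002], [0.004, -1.0, 0.002], [-0.002, -0.002, -1.0]]
contact_force: [0.1, -0.3, -1.6]
finger_gap: 0.306
```

```bash
python3 - <<'E'
from h import *
import pickle
cm=camera_model("wrist");pickle.dump(cm,open("w3.pkl","wb"))
cv2.imwrite("pics/w3.png",cv2.cvtColor(grab_frame("wrist"),cv2.COLOR_RGB2BGR))
plan((.45,-.058,.0585),0.2)
E
```

```text
t 5.15 pos [ 440.69 -100.72  139.49] yaw 0.17 F [-0.04 -0.12 -1.77] gap 0.302 | shares [ 0.0383 -0.1702  0.3242] spin -0.0002
```

View pics/w3.png

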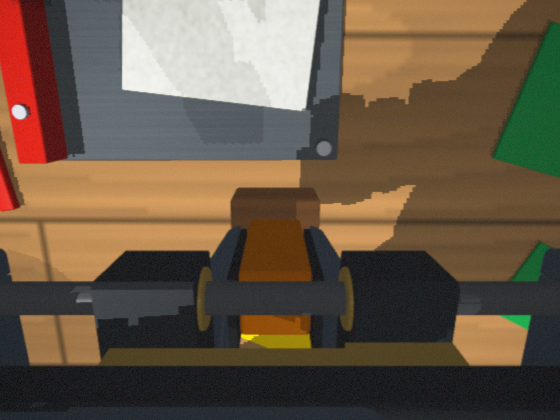

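```bash
python3 - <<'E'
from h import *
import pickle
cm=pickle.load(open("w3.pkl","rb"))
for uv,z in [((122,90),.024),((304,111),.024),((68,160),.008),((336,160),.008),((66,158),.038),((50,0),.038)]: print(uv,np.round(P(cm,uv,z)*1000,1))
p=np.array([.4407,-.1007,.1395])
zt=p[2]-.0475+.032
print("foot top front pred",proj(cm,p*[1,1,0]+[.025,.025,zt]),proj(cm,p*[1,1,0]+[.025,-.025,zt]),"bottom",proj(cm,p*[1,1,0]+[.025,.025,zt-.032]))
E
```

```text
(122, 90) [526.6  16.1  24. ]
(304, 111) [ 511.7 -122.1   24. ]
(68, 160) [471.1  74.    8. ]
(336, 160) [ 472.  -151.2    8. ]
(66, 158) [476.8  58.1  38. ]
(50, 0) [583.9  53.1  38. ]
foot top front pred [229.20284006 201.0600703 ] [322.84484851 201.44637011] bottom [235.60611156 188.28356826]
```

play_rows(rows=[[0, 0.02, -0.1, 0.0, 0], [0, 0.02, -0.16, 0.05, 0], [0, 0.02, -0.17, 0.15, 0], [0, 0.02, -0.17, 0.24, 0], [0, 0.02, -0.17, 0.3, 0], [0, 0.03, -0.17, 0.32, 0], [0, 0.038, -0.17, 0.324, 0], [0, 0.038, -0.17, 0.324, 0]])

```text
clock: 5.95
ee_pos: [0.4477, -0.0584, 0.0578]
orientation: [[1.0, 0.002, -0.007], [0.002, -1.0, 0.003], [-0.007, -0.003, -1.0]]
contact_force: [-9.7, -0.7, -5.5]
finger_gap: 0.304
```

```bash
python3 - <<'E'
from h import *
plan((.488,-.059,.0585),0.2)
E
```

```text
t 5.95 pos [447.66 -58.42  57.8 ] yaw 0.13 F [-9.73 -0.72 -5.49] gap 0.304 | shares [ 0.1613  0.0027 -0.004 ] spin -0.0004
```

```bash
python3 - <<'E'
from h import *
for i in range(2):
    cv2.imwrite(f"pics/s4_{i}.png",cv2.cvtColor(grab_frame("scene" if i==0 else "wrist"),cv2.COLOR_RGB2BGR))
    plan((.488,-.059,.0585),0.2)
crop("pics/s4_0.png",190,130,180,150,4,"pics/c6.png")
E
```

```text
t 6.0 pos [447.62 -58.39  57.89] yaw 0.13 F [-9.45 -0.52 -5.92] gap 0.307 | shares [ 0.1615  0.0028 -0.0036] spin -0.0004
t 6.05 pos [447.63 -58.38  57.99] yaw 0.13 F [-9.02 -0.93 -6.49] gap 0.308 | shares [ 0.1615  0.0028 -0.0032] spin -0.0004
```

View pics/c6.png

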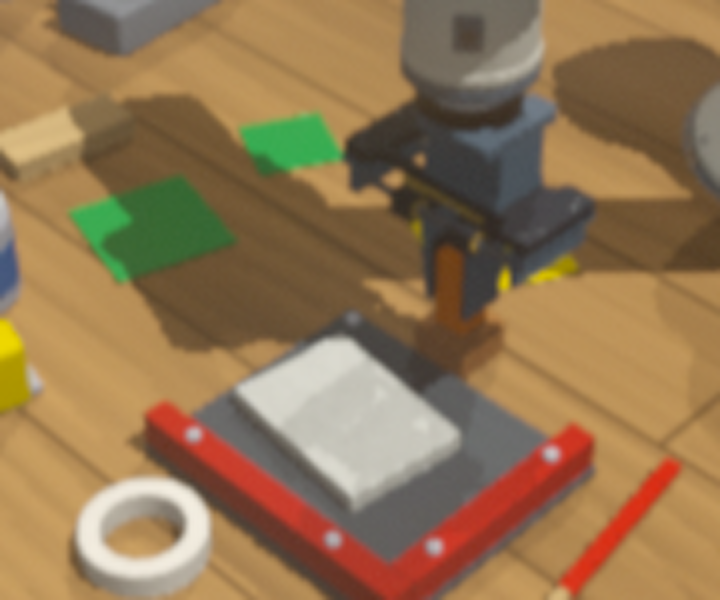

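View pics/s4_1.png

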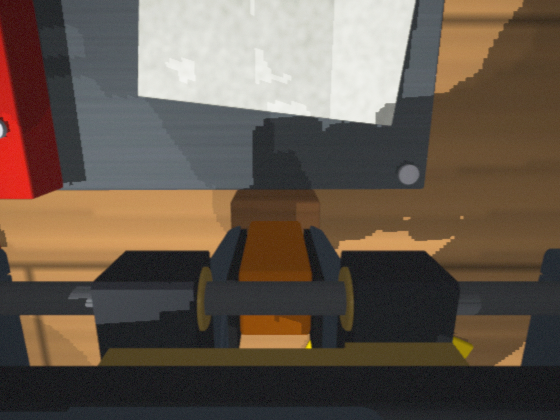

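The block's front is at the plate's near edge (row 190 in the wrist view) and the force reads −9.7 N in x. The foot seems to hang lower than I assumed and is touching the plate's edge. I'll back off and measure it.

play_rows(rows=[[0, -0.04, 0, 0, 0], [0, -0.06, 0, 0, 0], [0, -0.06, 0, -0.1, 0], [0, -0.06, 0, -0.14, 0], [0, -0.06, 0, -0.14, 0], [0, -0.06, 0, -0.14, 0], [0, -0.06, 0, -0.14, 0], [0, -0.06, 0, -0.14, 0]])

```text
clock: 6.85
ee_pos: [0.4326, -0.0584, 0.0925]
orientation: [[1.0, 0.002, -0.008], [0.002, -1.0, 0.003], [-0.008, -0.003, -1.0]]
contact_force: [-0.4, -0.7, -2.2]
finger_gap: 0.302
```

```bash
python3 - <<'E'
from h import *
cv2.imwrite(f"pics/s5.png",cv2.cvtColor(grab_frame("scene"),cv2.COLOR_RGB2BGR))
cv2.imwrite(f"pics/w5.png",cv2.cvtColor(grab_frame("wrist"),cv2.COLOR_RGB2BGR))
plan((.488,-.059,.0585),0.2)
s=camera_model("scene");w=camera_model("wrist");p=observe()["ee_pos"]
a=cv2.imread("pics/s5.png");b=cv2.imread("pics/w5.png")
a=cv2.resize(a[160:240,260:360],None,fx=6,fy=6,interpolation=cv2.INTER_CUBIC)
b=cv2.resize(b[160:260,200:350],None,fx=5,fy=5,interpolation=cv2.INTER_CUBIC)
for dz,c in [(-.0475,(0,255,0)),(-.0155,(255,255,0))]:
  q=[p+[sx*.025,sy*.025,dz] for sx,sy in [(1,1),(1,-1),(-1,-1),(-1,1)]]
  for img,cm,ox,oy,k in [(a,s,260,160,6),(b,w,200,160,5)]:
    L=np.array([((proj(cm,r)-[ox,oy])+.5)*k-.5 for r in q]).astype(int); cv2.polylines(img,[L],True,c,1); 
cv2.imwrite("pics/c7.png",a);cv2.imwrite("pics/c8.png",b)
E
```

```text
t 6.95 pos [432.67 -58.43  92.65] yaw 0.13 F [-0.36  0.25 -1.55] gap 0.31 | shares [0.2224 0.0031 0.1349] spin -0.0004
```

View pics/c7.png

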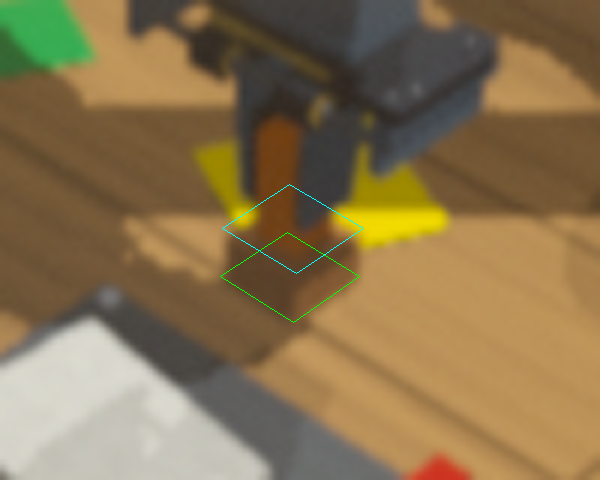

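View pics/c8.png

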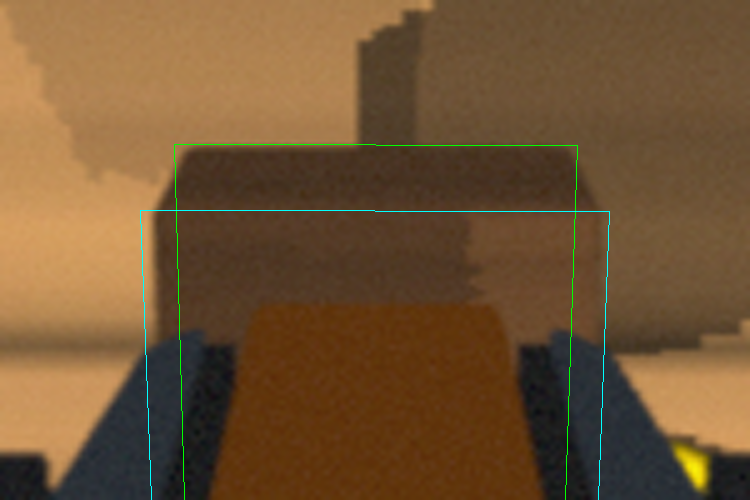

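```bash
python3 - <<'E'
from h import *
s=camera_model("scene");w=camera_model("wrist");p=observe()["ee_pos"]
a0=cv2.imread("pics/s5.png");b0=cv2.imread("pics/w5.png")
g=lambda im:np.clip(255*(im/255.)**.5*1.1,0,255).astype(np.uint8)
a0=cv2.resize(g(a0[170:225,285:335]),None,fx=10,fy=10,interpolation=cv2.INTER_CUBIC)
b=cv2.resize(g(b0[160:260,200:350]),None,fx=5,fy=5,interpolation=cv2.INTER_CUBIC)
a=a0.copy()
for off,dx in [(.010,0.002)]:
 for dz,c in [(-.0475,(0,255,0)),(-.0155,(255,255,0))]:
  q=[p+[sx*.025+dx,sy*.025,dz-off] for sx,sy in [(1,1),(1,-1),(-1,-1),(-1,1)]]
  for img,cm,ox,oy,k in [(a,s,285,170,10),(b,w,200,160,5)]:
    L=np.array([((proj(cm,r)-[ox,oy])+.5)*k-.5 for r in q]).astype(int); cv2.polylines(img,[L],True,c,1); 
cv2.imwrite("pics/c9.png",np.vstack([a0,a])[:,:] if 0 else cv2.resize(np.hstack([a0,a]),(800,440)));cv2.imwrite("pics/c10.png",b)
E
```

```text
(no output)
```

View pics/c9.png

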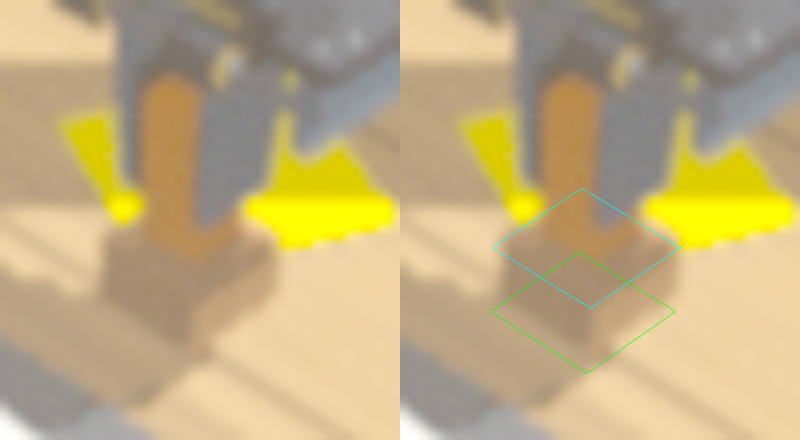

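View pics/c10.png

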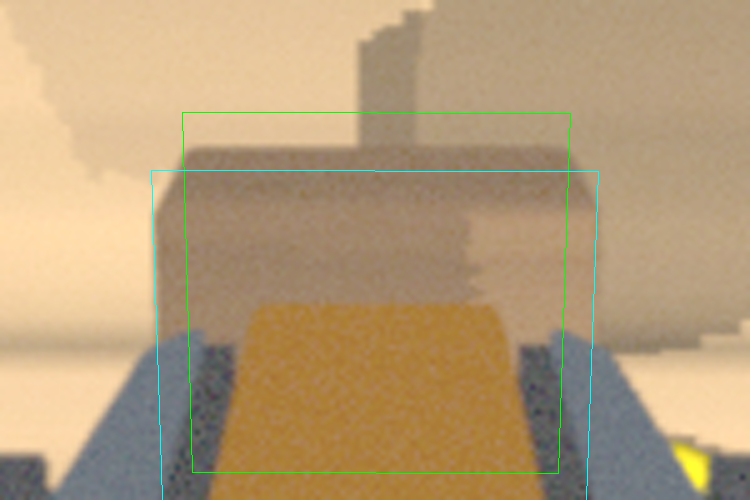

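```bash
python3 - <<'E'
from h import *
from scipy.optimize import least_squares
from scipy.spatial.transform import Rotation as Ro
s=camera_model("scene");w=camera_model("wrist");o=observe();p=o["ee_pos"];R=o["orientation"]
W=lambda x,y:(200+(x+.5)/5-.5,160+(y+.5)/5-.5)
S=lambda x,y:(285+(x+.5)/8-.5,170+(y+.5)/8-.5)
ob=[(w,W(183,147),(1,1,0)),(w,W(577,147),(1,-1,0)),(w,W(155,210),(1,1,1)),(w,W(602,207),(1,-1,1)),
 (s,S(193,358),(1,1,0)),(s,S(193,290),(1,1,1)),(s,S(102,230),(1,-1,1)),(s,S(102,285),(1,-1,0)),(s,S(279,235),(-1,1,1)),(s,S(279,290),(-1,1,0))]
def f(v,full=False):
    # block pose: TCP offset, tilt about jaw axis(y) around grasp pt, yaw
    off,dx,dy,tilt,sx,sy=v
    r=[]
    for cm,uv,(a,b,c) in ob:
        q=np.array([a*.0245,b*.0245,-.0475-.019-off+c*.032]); q=Ro.from_euler('y',tilt).apply(q)+[dx,dy,.019]
        d=proj(cm,p+q)-uv
        if cm is s: d=d+[sx,sy]
        r.append(d)
    r=np.array(r)
    return r if full else np.r_[r.ravel(),np.array([sx,sy])/1.0, np.array([dx,dy])/.001]
for tf in (0,1):
    g=(lambda v:f(np.r_[v[:3],v[3] if tf else 0,v[4:]]))
    z=least_squares(g,np.zeros(6),x_scale=[.01,.01,.01,.1,1,1]);print(np.round(z.x*[1000,1000,1000,57.3,1,1],2),z.cost)
    print(np.round(f(np.r_[z.x[:3],z.x[3] if tf else 0,z.x[4:]],True),1).tolist())
E
```

```text
[ 3.34 -0.28 -0.39  6.2   0.15 -0.15] 2.5514762400833235
[[0.3, -0.5], [-0.6, -0.3], [-0.4, -0.2], [0.4, 0.7], [-0.1, -0.5], [0.4, -0.1], [-0.4, -0.1], [-0.6, 1.1], [0.6, -0.7], [-0.0, 0.5]]
[ 3.43  0.13 -0.39  0.58  0.13 -0.17] 2.28313496266339
[[0.3, -0.1], [-0.7, 0.1], [-0.3, -0.3], [0.4, 0.5], [-0.1, -0.5], [0.3, -0.1], [-0.4, -0.0], [-0.6, 1.1], [0.5, -0.8], [0.0, 0.4]]
```

```bash
python3 - <<'E'
from h import *
plan((.484,-.059,.063),0.2)
E
```

```text
t 6.95 pos [432.67 -58.43  92.65] yaw 0.13 F [-0.36  0.25 -1.55] gap 0.31 | shares [0.2062 0.0031 0.117 ] spin -0.0004
```

play_rows(rows=[[0, 0, 0.003, 0.06, 0], [0, 0.0, 0.003, 0.117, 0], [0, 0.0, 0.003, 0.117, 0], [0, 0.06, 0.003, 0.117, 0], [0, 0.12, 0.003, 0.117, 0], [0, 0.17, 0.003, 0.117, 0], [0, 0.2, 0.003, 0.117, 0], [0, 0.2, 0.003, 0.117, 0]])

```text
clock: 7.75
ee_pos: [0.4833, -0.059, 0.0632]
orientation: [[1.0, 0.002, -0.007], [0.003, -1.0, 0.003], [-0.007, -0.003, -1.0]]
contact_force: [-0.6, -0.1, -1.0]
finger_gap: 0.304
```

```bash
python3 - <<'E'
from h import *
cv2.imwrite(f"pics/w6.png",cv2.cvtColor(grab_frame("wrist"),cv2.COLOR_RGB2BGR))
plan((.525,-.059,.063),0.2)
E
```

```text
t 7.8 pos [482.39 -58.9   63.03] yaw 0.14 F [-0.34 -0.1  -1.71] gap 0.302 | shares [ 0.1704  0.0008 -0.0012] spin -0.0003
```

View pics/w6.png

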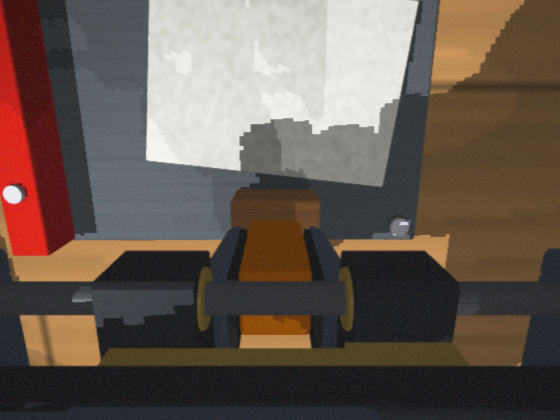

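No contact with the plate now. The panel's near edge (rows 160–186) is just ahead of the foot (row 189). Starting the slow push.

play_rows(rows=[[0, 0.02, 0, 0, 0], [0, 0.035, 0, 0, 0], [0, 0.05, 0, 0, 0], [0, 0.065, 0, 0, 0], [0, 0.08, 0, 0, 0], [0, 0.095, 0, 0, 0], [0, 0.11, 0, 0, 0], [0, 0.12, 0, 0, 0]])

```text
clock: 8.6
ee_pos: [0.5128, -0.0589, 0.0628]
orientation: [[1.0, 0.003, -0.008], [0.003, -1.0, 0.003], [-0.008, -0.003, -1.0]]
contact_force: [-2.0, -0.3, -1.1]
finger_gap: 0.304
```

```bash
python3 - <<'E'
from h import *
cv2.imwrite(f"pics/w7.png",cv2.cvtColor(grab_frame("wrist"),cv2.COLOR_RGB2BGR))
plan((.534,-.059,.063),0.2)
E
```

```text
t 8.65 pos [513.13 -58.9   62.8 ] yaw 0.14 F [ 0.53 -0.92 -2.09] gap 0.306 | shares [ 0.0835  0.0006 -0.0014] spin -0.0003
```

View pics/w7.png

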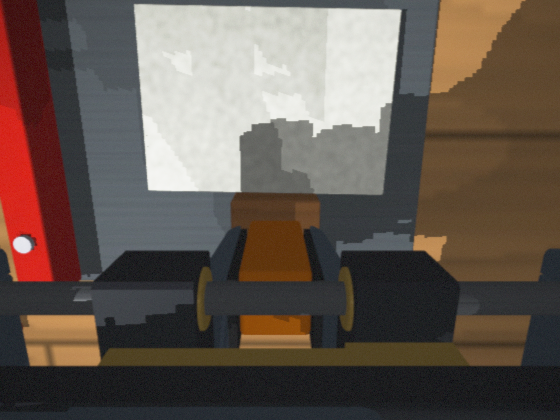

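The panel has squared up with the block (near edge on row 192), and sliding takes about 2 N. About 20 mm remain.

play_rows(rows=[[0, 0.01, 0, 0, 0], [0, 0.02, 0, 0, 0], [0, 0.03, 0, 0, 0], [0, 0.04, 0, 0, 0], [0, 0.05, 0, 0, 0], [0, 0.058, 0, 0, 0], [0, 0.064, 0, 0, 0], [0, 0.068, 0, 0, 0]])

```text
clock: 9.45
ee_pos: [0.5302, -0.0588, 0.0627]
orientation: [[1.0, 0.003, -0.007], [0.003, -1.0, 0.003], [-0.007, -0.003, -1.0]]
contact_force: [-3.7, 0.0, 0.1]
finger_gap: 0.307
```

play_rows(rows=[[0, 0.002, 0, 0, 0], [0, 0.003, 0, 0, 0], [0, 0.004, 0, 0, 0], [0, 0.005, 0, 0, 0], [0, 0.006, 0, 0, 0], [0, 0.006, 0, 0, 0], [0, 0.006, 0, 0, 0], [0, 0.006, 0, 0, 0]])

```text
clock: 10.25
ee_pos: [0.5318, -0.0588, 0.0627]
orientation: [[1.0, 0.003, -0.007], [0.003, -1.0, 0.003], [-0.007, -0.003, -1.0]]
contact_force: [-1.4, 0.6, -1.5]
finger_gap: 0.305
```

play_rows(rows=[[0, 0.002, 0, 0, 0], [0, 0.003, 0, 0, 0], [0, 0.004, 0, 0, 0], [0, 0.005, 0, 0, 0], [0, 0.006, 0, 0, 0], [0, 0.006, 0, 0, 0], [0, 0.006, 0, 0, 0], [0, 0.006, 0, 0, 0]])

```text
clock: 11.05
ee_pos: [0.5334, -0.0589, 0.0626]
orientation: [[1.0, 0.002, -0.007], [0.002, -1.0, 0.003], [-0.007, -0.003, -1.0]]
contact_force: [-1.4, 0.2, -1.0]
finger_gap: 0.307
```

```bash
python3 - <<'E'
from h import *
cv2.imwrite(f"pics/t8.png",cv2.cvtColor(grab_frame("top"),cv2.COLOR_RGB2BGR))
plan((.534,-.059,.063),0.2)
cv2.imwrite(f"pics/w8.png",cv2.cvtColor(grab_frame("wrist"),cv2.COLOR_RGB2BGR))
plan((.534,-.059,.063),0.2)
E
```

```text
t 11.1 pos [533.39 -58.83  62.66] yaw 0.14 F [-1.53  0.44 -1.47] gap 0.304 | shares [ 0.0024  0.0007 -0.0014] spin -0.0003
t 11.15 pos [533.36 -58.83  62.65] yaw 0.14 F [-1.67 -0.02 -1.53] gap 0.308 | shares [ 0.0026  0.0007 -0.0014] spin -0.0003
```

View pics/w8.png

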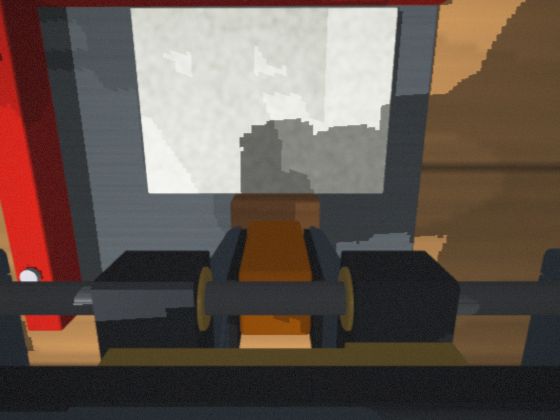

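View pics/t8.png

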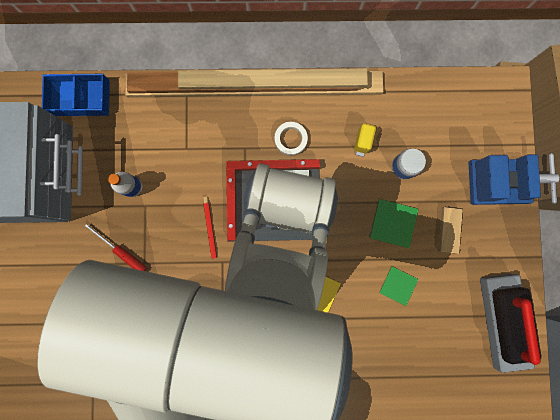

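Nearly there in the wrist view: the panel's far edge (row 8) is just short of the fence (row 4). Carrying on in small steps.

play_rows(rows=[[0, 0.002, 0, 0, 0], [0, 0.003, 0, 0, 0], [0, 0.004, 0, 0, 0], [0, 0.005, 0, 0, 0], [0, 0.006, 0, 0, 0], [0, 0.006, 0, 0, 0], [0, 0.006, 0, 0, 0], [0, 0.006, 0, 0, 0]])

```text
clock: 11.95
ee_pos: [0.5349, -0.0588, 0.0626]
orientation: [[1.0, 0.002, -0.007], [0.003, -1.0, 0.003], [-0.007, -0.003, -1.0]]
contact_force: [-2.0, -0.1, -0.9]
finger_gap: 0.306
```

play_rows(rows=[[0, 0.002, 0, 0, 0], [0, 0.003, 0, 0, 0], [0, 0.004, 0, 0, 0], [0, 0.005, 0, 0, 0], [0, 0.005, 0, 0, 0], [0, 0.005, 0, 0, 0], [0, 0.005, 0, 0, 0], [0, 0.005, 0, 0, 0]])

```text
clock: 12.75
ee_pos: [0.5362, -0.0588, 0.0626]
orientation: [[1.0, 0.002, -0.007], [0.003, -1.0, 0.003], [-0.007, -0.003, -1.0]]
contact_force: [-1.6, -0.2, -1.4]
finger_gap: 0.305
```

play_rows(rows=[[0, 0.002, 0, 0, 0], [0, 0.003, 0, 0, 0], [0, 0.004, 0, 0, 0], [0, 0.005, 0, 0, 0], [0, 0.005, 0, 0, 0], [0, 0.005, 0, 0, 0], [0, 0.005, 0, 0, 0], [0, 0.005, 0, 0, 0]])

```text
clock: 13.55
ee_pos: [0.5371, -0.0588, 0.0626]
orientation: [[1.0, 0.003, -0.008], [0.003, -1.0, 0.003], [-0.008, -0.003, -1.0]]
contact_force: [-4.9, -0.2, 1.2]
finger_gap: 0.307
```

```bash
python3 - <<'E'
from h import *
plan((.534,-.059,.063),0.2)
cv2.imwrite(f"pics/w9.png",cv2.cvtColor(grab_frame("wrist"),cv2.COLOR_RGB2BGR))
crop("pics/w9.png",100,0,360,60,2.2,"pics/c11.png")
plan((.534,-.059,.063),0.2)
E
```

```text
t 13.55 pos [537.15 -58.81  62.59] yaw 0.14 F [-4.9  -0.23  1.24] gap 0.307 | shares [-0.0126  0.0007 -0.0016] spin -0.0003
t 13.6 pos [537.17 -58.83  62.58] yaw 0.14 F [-5.2  -1.15  1.7 ] gap 0.303 | shares [-0.0127  0.0006 -0.0016] spin -0.0003
```

View pics/c11.png

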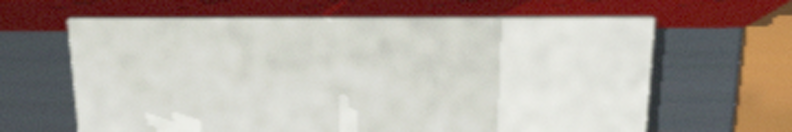

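The panel is at the far fence with no gap, at about 5 N. Holding it there.

play_rows(rows=[[0, 0.001, 0, 0, 0], [0, 0.001, 0, 0, 0], [0, 0.001, 0, 0, 0], [0, 0.001, 0, 0, 0], [0, 0.001, 0, 0, 0], [0, 0.001, 0, 0, 0], [0, 0.001, 0, 0, 0], [0, 0.001, 0, 0, 0]])

```text
clock: 14.4
ee_pos: [0.5372, -0.0588, 0.0626]
orientation: [[1.0, 0.003, -0.008], [0.003, -1.0, 0.003], [-0.008, -0.003, -1.0]]
contact_force: [-4.4, -1.5, 2.3]
finger_gap: 0.304
```

play_rows(rows=[[0, 0.001, 0, 0, 0], [0, 0.001, 0, 0, 0], [0, 0.001, 0, 0, 0], [0, 0.001, 0, 0, 0], [0, 0.001, 0, 0, 0], [0, 0.001, 0, 0, 0], [0, 0.001, 0, 0, 0], [0, 0.001, 0, 0, 0]])

```text
clock: 15.2
ee_pos: [0.5372, -0.0588, 0.0625]
orientation: [[1.0, 0.003, -0.008], [0.003, -1.0, 0.003], [-0.008, -0.003, -1.0]]
contact_force: [-5.3, -0.7, 1.8]
finger_gap: 0.306
```

```bash
python3 - <<'E'
from h import *
cm=camera_model("wrist")
for uv in [(398,7),(384,193),(131,8),(148,193)]: print(np.round(P(cm,uv,.024)*1000,1))
print(np.round(P(cm,(132,13),.008)*1000,1))
E
```

```text
[ 661.3 -122.8   24. ]
[ 561.7 -123.8   24. ]
[660.6  16.5  24. ]
[561.3  16.8  24. ]
[661.8  22.    8. ]
```

play_rows(rows=[[0, -0.02, 0, 0, 0], [0, -0.05, 0, 0, 0], [0, -0.06, 0, 0, 0], [0, -0.06, 0, -0.1, 0], [0, -0.06, 0, -0.2, 0], [0, -0.06, 0, -0.24, 0], [0, -0.06, 0, -0.24, 0], [0, -0.06, 0, -0.24, 0]])

```text
clock: 16.0
ee_pos: [0.5224, -0.0589, 0.122]
orientation: [[1.0, 0.003, -0.009], [0.003, -1.0, 0.003], [-0.009, -0.003, -1.0]]
contact_force: [-0.7, 0.2, -1.2]
finger_gap: 0.308
```

```bash
python3 - <<'E'
from h import *
cv2.imwrite(f"pics/w10.png",cv2.cvtColor(grab_frame("wrist"),cv2.COLOR_RGB2BGR))
cm=camera_model("wrist")
plan((.611,-.185,.12),0.2)
import pickle;pickle.dump(cm,open("w10.pkl","wb"))
E
```

```text
t 16.05 pos [522.11 -58.89 121.65] yaw 0.15 F [-0.49  0.58 -0.65] gap 0.307 | shares [0.3543 0.5053 0.0016] spin -0.0003
```

View pics/w10.png

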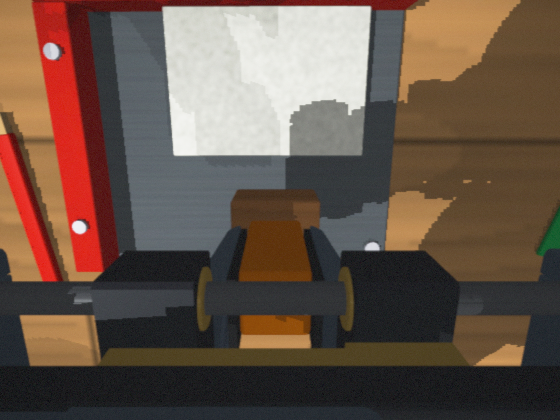

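The panel's right edge is at y ≈ −123 mm, with the panel still flush on the far fence. Moving to its right-hand side.

play_rows(rows=[[0, 0.03, 0.15, 0, 0], [0, 0.1, 0.3, 0, 0], [0, 0.2, 0.45, 0, 0], [0, 0.3, 0.5, 0, 0], [0, 0.35, 0.5, 0, 0], [0, 0.35, 0.5, 0, 0], [0, 0.35, 0.5, 0, 0], [0, 0.35, 0.5, 0, 0]])

```text
clock: 16.85
ee_pos: [0.6089, -0.1831, 0.1198]
orientation: [[1.0, 0.003, -0.011], [0.003, -1.0, 0.004], [-0.011, -0.004, -1.0]]
contact_force: [-0.6, 0.1, -2.3]
finger_gap: 0.307
```

```bash
python3 - <<'E'
from h import *
cv2.imwrite(f"pics/w11.png",cv2.cvtColor(grab_frame("wrist"),cv2.COLOR_RGB2BGR))
plan((.609,-.165,.063),0.2)
plan((.609,-.185,.063),0.2)
E
```

```text
t 16.9 pos [ 609.03 -183.17  120.11] yaw 0.17 F [-0.16  0.06 -1.66] gap 0.302 | shares [ 0.0025 -0.0719  0.2287] spin -0.0002
t 16.9 pos [ 609.03 -183.17  120.11] yaw 0.17 F [-0.16  0.06 -1.66] gap 0.302 | shares [0.0023 0.0081 0.2284] spin -0.0002
```

View pics/w11.png

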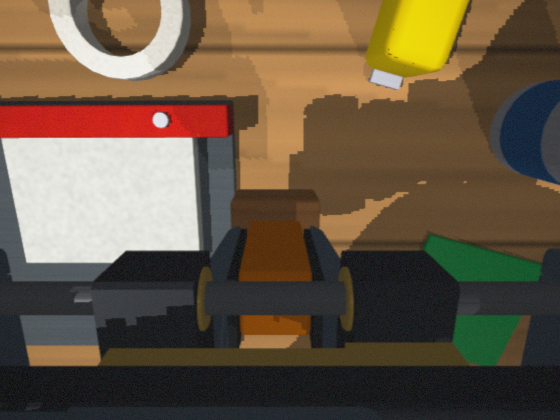

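The panel's right edge (col 199) and the flush far edge at the fence (row 137) are clear of the block. Lower, then close in.

play_rows(rows=[[0, 0.002, 0, 0.1, 0], [0, 0.002, 0, 0.2, 0], [0, 0.002, 0, 0.226, 0], [0, 0.002, 0, 0.226, 0], [0, 0.002, -0.04, 0.226, 0], [0, 0.002, -0.08, 0.226, 0], [0, 0.002, -0.11, 0.226, 0], [0, 0.002, -0.115, 0.226, 0]])

```text
clock: 17.7
ee_pos: [0.609, -0.1528, 0.0643]
orientation: [[1.0, 0.004, -0.01], [0.004, -1.0, 0.003], [-0.01, -0.003, -1.0]]
contact_force: [-0.2, -0.6, -1.5]
finger_gap: 0.305
```

```bash
python3 - <<'E'
from h import *
plan((.611,-.1,.063),0.2)
cv2.imwrite(f"pics/w12.png",cv2.cvtColor(grab_frame("wrist"),cv2.COLOR_RGB2BGR))
plan((.611,-.1,.063),0.2)
E
```

```text
t 17.7 pos [ 609.02 -152.85   64.32] yaw 0.24 F [-0.15 -0.62 -1.51] gap 0.305 | shares [ 0.0089 -0.2113  0.0059] spin 0.0002
t 17.75 pos [ 609.06 -153.24   64.21] yaw 0.23 F [ 0.11  0.86 -0.97] gap 0.306 | shares [ 0.0087 -0.2129  0.0055] spin 0.0002
```

View pics/w12.png

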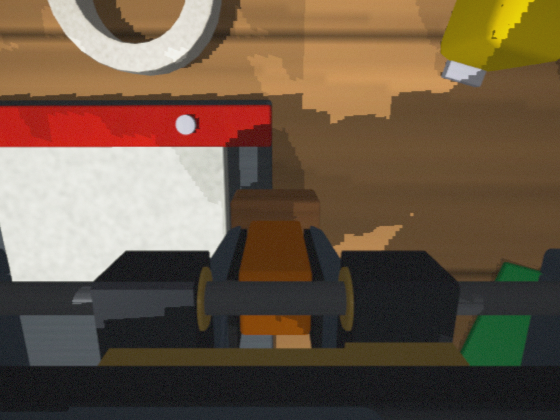

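The block is beside the panel, right edge at col 226 and foot at col 232. Pushing towards the side fence now, with a slight bias to the far fence.

play_rows(rows=[[0, 0.0, -0.015, 0.002, 0], [0, 0.0, -0.028, 0.002, 0], [0, 0.001, -0.042, 0.002, 0], [0, 0.002, -0.056, 0.002, 0], [0, 0.003, -0.07, 0.002, 0], [0, 0.004, -0.084, 0.002, 0], [0, 0.005, -0.098, 0.002, 0], [0, 0.005, -0.11, 0.002, 0]])

```text
clock: 18.55
ee_pos: [0.6101, -0.1253, 0.0637]
orientation: [[1.0, 0.004, -0.01], [0.004, -1.0, 0.004], [-0.01, -0.004, -1.0]]
contact_force: [-1.0, -1.8, -1.4]
finger_gap: 0.304
```

```bash
python3 - <<'E'
from h import *
cv2.imwrite(f"pics/w13.png",cv2.cvtColor(grab_frame("wrist"),cv2.COLOR_RGB2BGR))
plan((.611,-.094,.063),0.2)
E
```

```text
t 18.6 pos [ 610.08 -124.94   63.67] yaw 0.24 F [ 0.79 -0.26 -1.98] gap 0.306 | shares [ 0.0042 -0.1237  0.0031] spin 0.0002
```

View pics/w13.png

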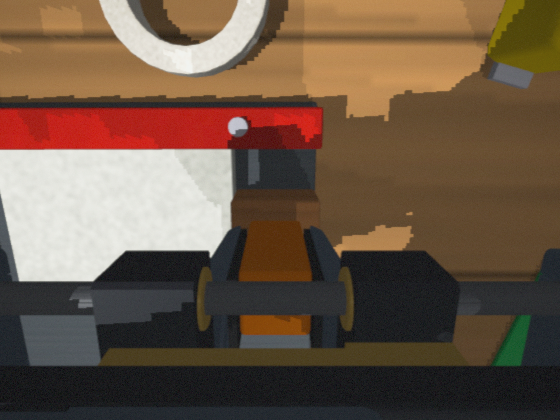

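The panel moves with the block and stays along the far fence (row 150). About 31 mm remain, so I'll push 25 mm and then go in small steps.

play_rows(rows=[[0, 0.0, -0.014, 0.002, 0], [0, 0.0, -0.028, 0.002, 0], [0, 0.001, -0.042, 0.002, 0], [0, 0.002, -0.056, 0.002, 0], [0, 0.003, -0.07, 0.002, 0], [0, 0.004, -0.082, 0.002, 0], [0, 0.004, -0.092, 0.002, 0], [0, 0.004, -0.1, 0.002, 0]])

```text
clock: 19.4
ee_pos: [0.611, -0.0996, 0.0632]
orientation: [[1.0, 0.004, -0.01], [0.004, -1.0, 0.004], [-0.01, -0.004, -1.0]]
contact_force: [-1.2, -2.0, -2.1]
finger_gap: 0.307
```

```bash
python3 - <<'E'
from h import *
cv2.imwrite(f"pics/w14.png",cv2.cvtColor(grab_frame("wrist"),cv2.COLOR_RGB2BGR))
plan((.611,-.094,.063),0.2)
E
```

```text
t 19.45 pos [610.99 -99.41  63.26] yaw 0.25 F [-0.59 -0.13 -1.68] gap 0.303 | shares [ 0.0001 -0.0216  0.0011] spin 0.0003
```

play_rows(rows=[[0, 0, -0.002, 0, 0], [0, 0, -0.003, 0, 0], [0, 0, -0.004, 0, 0], [0, 0, -0.005, 0, 0], [0, 0, -0.006, 0, 0], [0, 0, -0.006, 0, 0], [0, 0, -0.006, 0, 0], [0, 0, -0.006, 0, 0]])

```text
clock: 20.25
ee_pos: [0.611, -0.0979, 0.0633]
orientation: [[1.0, 0.004, -0.01], [0.004, -1.0, 0.004], [-0.01, -0.004, -1.0]]
contact_force: [-0.0, -2.1, -1.9]
finger_gap: 0.3
```

View pics/w14.png

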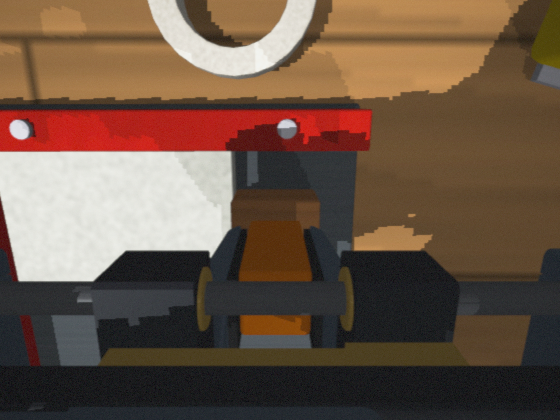

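The panel is flush along the far fence and its left edge (col 0–15) is close to the side fence. More small steps.

play_rows(rows=[[0, 0, -0.002, 0, 0], [0, 0, -0.003, 0, 0], [0, 0, -0.004, 0, 0], [0, 0, -0.005, 0, 0], [0, 0, -0.006, 0, 0], [0, 0, -0.006, 0, 0], [0, 0, -0.006, 0, 0], [0, 0, -0.006, 0, 0]])

```text
clock: 21.05
ee_pos: [0.611, -0.0964, 0.0632]
orientation: [[1.0, 0.004, -0.01], [0.004, -1.0, 0.004], [-0.01, -0.004, -1.0]]
contact_force: [0.1, 0.1, -2.1]
finger_gap: 0.304
```

play_rows(rows=[[0, 0, -0.002, 0, 0], [0, 0, -0.003, 0, 0], [0, 0, -0.004, 0, 0], [0, 0, -0.005, 0, 0], [0, 0, -0.005, 0, 0], [0, 0, -0.005, 0, 0], [0, 0, -0.005, 0, 0], [0, 0, -0.005, 0, 0]])

```text
clock: 21.85
ee_pos: [0.611, -0.0951, 0.0633]
orientation: [[1.0, 0.004, -0.01], [0.004, -1.0, 0.004], [-0.01, -0.004, -1.0]]
contact_force: [-0.4, -1.4, -1.9]
finger_gap: 0.299
```

play_rows(rows=[[0, 0, -0.002, 0, 0], [0, 0, -0.003, 0, 0], [0, 0, -0.004, 0, 0], [0, 0, -0.005, 0, 0], [0, 0, -0.005, 0, 0], [0, 0, -0.005, 0, 0], [0, 0, -0.005, 0, 0], [0, 0, -0.005, 0, 0]])

```text
clock: 22.65
ee_pos: [0.611, -0.0938, 0.0633]
orientation: [[1.0, 0.004, -0.01], [0.004, -1.0, 0.004], [-0.01, -0.004, -1.0]]
contact_force: [0.6, -1.1, -2.5]
finger_gap: 0.304
```

play_rows(rows=[[0, 0, -0.002, 0, 0], [0, 0, -0.003, 0, 0], [0, 0, -0.004, 0, 0], [0, 0, -0.005, 0, 0], [0, 0, -0.005, 0, 0], [0, 0, -0.005, 0, 0], [0, 0, -0.005, 0, 0], [0, 0, -0.005, 0, 0]])

```text
clock: 23.45
ee_pos: [0.611, -0.0925, 0.0633]
orientation: [[1.0, 0.004, -0.01], [0.004, -1.0, 0.004], [-0.01, -0.004, -1.0]]
contact_force: [-0.5, -0.7, -1.7]
finger_gap: 0.307
```

play_rows(rows=[[0, 0, -0.001, 0, 0], [0, 0, -0.002, 0, 0], [0, 0, -0.003, 0, 0], [0, 0, -0.004, 0, 0], [0, 0, -0.004, 0, 0], [0, 0, -0.004, 0, 0], [0, 0, -0.004, 0, 0], [0, 0, -0.004, 0, 0]])

```text
clock: 24.25
ee_pos: [0.611, -0.0915, 0.0633]
orientation: [[1.0, 0.004, -0.01], [0.004, -1.0, 0.004], [-0.01, -0.004, -1.0]]
contact_force: [-0.2, -0.8, -1.8]
finger_gap: 0.305
```

play_rows(rows=[[0, 0, -0.001, 0, 0], [0, 0, -0.002, 0, 0], [0, 0, -0.003, 0, 0], [0, 0, -0.004, 0, 0], [0, 0, -0.005, 0, 0], [0, 0, -0.005, 0, 0], [0, 0, -0.005, 0, 0], [0, 0, -0.005, 0, 0]])

```text
clock: 25.05
ee_pos: [0.611, -0.0909, 0.0634]
orientation: [[1.0, 0.004, -0.01], [0.004, -1.0, 0.003], [-0.01, -0.003, -1.0]]
contact_force: [-0.9, -7.2, -3.3]
finger_gap: 0.306
```

```bash
python3 - <<'E'
from h import *
plan((.611,-.092,.063),0.2)
cv2.imwrite(f"pics/w15.png",cv2.cvtColor(grab_frame("wrist"),cv2.COLOR_RGB2BGR))
plan((.611,-.092,.063),0.2)
cv2.imwrite(f"pics/s15.png",cv2.cvtColor(grab_frame("scene"),cv2.COLOR_RGB2BGR))
crop("pics/s15.png",210,190,150,110,5,"pics/c15.png")
plan((.611,-.092,.063),0.2)
E
```

```text
t 25.05 pos [611.03 -90.88  63.37] yaw 0.25 F [-0.93 -7.23 -3.26] gap 0.306 | shares [-0.0001  0.0045  0.0015] spin 0.0003
t 25.1 pos [611.05 -90.91  63.34] yaw 0.25 F [-0.67 -7.2  -2.69] gap 0.304 | shares [-0.0002  0.0044  0.0014] spin 0.0003
t 25.15 pos [611.02 -90.88  63.33] yaw 0.25 F [-0.73 -7.13 -2.66] gap 0.31 | shares [-0.0001  0.0045  0.0013] spin 0.0003
```

View pics/w15.png

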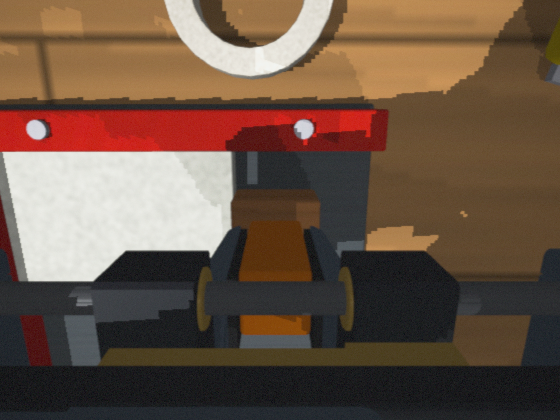

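View pics/c15.png

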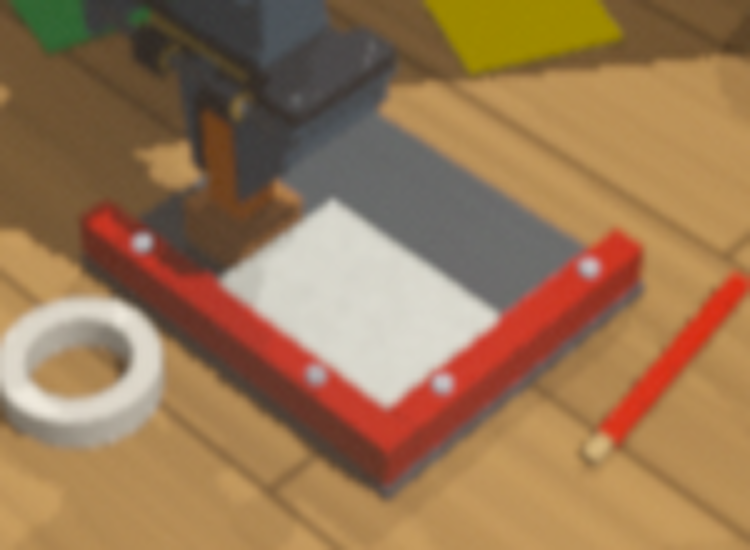

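The panel sits in the corner between both fences. The force is 7.2 N, a bit above the target, so I'll ease to 5 N and hold.

play_rows(rows=[[0, 0, -0.0015, 0, 0], [0, 0, -0.0015, 0, 0], [0, 0, -0.0015, 0, 0], [0, 0, -0.0015, 0, 0], [0, 0, -0.0015, 0, 0], [0, 0, -0.0015, 0, 0], [0, 0, -0.0015, 0, 0], [0, 0, -0.0015, 0, 0]])

```text
clock: 25.95
ee_pos: [0.611, -0.0909, 0.0634]
orientation: [[1.0, 0.004, -0.01], [0.004, -1.0, 0.003], [-0.01, -0.003, -1.0]]
contact_force: [-0.8, -5.2, -2.6]
finger_gap: 0.302
```

play_rows(rows=[[0, 0, -0.0015, 0, 0], [0, 0, -0.0015, 0, 0], [0, 0, -0.0015, 0, 0], [0, 0, -0.0015, 0, 0], [0, 0, -0.0015, 0, 0], [0, 0, -0.0015, 0, 0], [0, 0, -0.0015, 0, 0], [0, 0, -0.0015, 0, 0]])

```text
clock: 26.75
ee_pos: [0.611, -0.0908, 0.0634]
orientation: [[1.0, 0.005, -0.01], [0.005, -1.0, 0.002], [-0.01, -0.002, -1.0]]
contact_force: [-1.1, -5.7, -2.6]
finger_gap: 0.303
```

Held at 5.2–5.7 N for 1.6 s. Backing straight off, then up.

play_rows(rows=[[0, 0, 0.02, 0, 0], [0, 0, 0.06, 0, 0], [0, 0, 0.1, 0, 0], [0, 0, 0.12, 0, 0], [0, 0, 0.12, -0.1, 0], [0, 0, 0.12, -0.22, 0], [0, 0, 0.12, -0.25, 0], [0, 0, 0.12, -0.25, 0]])

```text
clock: 27.55
ee_pos: [0.6125, -0.1214, 0.1268]
orientation: [[1.0, 0.004, -0.008], [0.004, -1.0, 0.002], [-0.008, -0.002, -1.0]]
contact_force: [0.0, 0.7, -1.5]
finger_gap: 0.305
```

```bash
python3 - <<'E'
from h import *
cv2.imwrite(f"pics/w16.png",cv2.cvtColor(grab_frame("wrist"),cv2.COLOR_RGB2BGR))
plan((.5123,-.352,.13),-24.5)
E
```

```text
t 27.6 pos [ 611.67 -121.15  125.51] yaw 0.25 F [ 0.21  0.48 -1.94] gap 0.302 | shares [-0.4017  0.9216 -0.016 ] spin 0.1375
```

View pics/w16.png

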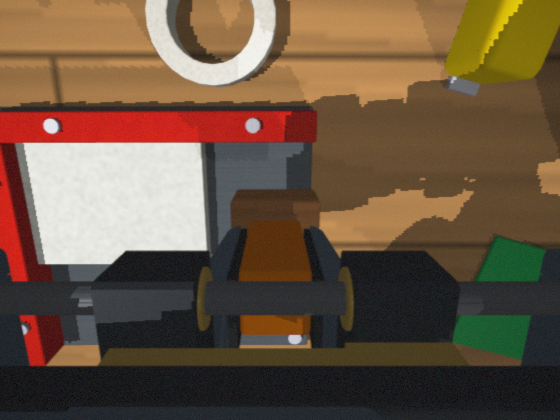

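It looks seated. While I still hold the block, I'll get a clean look from above the panel.

play_rows(rows=[[0, -0.05, -0.1, -0.1, 0], [0, -0.12, -0.22, -0.2, 0], [0, -0.2, -0.34, -0.3, 0], [0, -0.26, -0.44, -0.36, 0], [0, -0.28, -0.46, -0.36, 0], [0, -0.28, -0.46, -0.36, 0], [0, -0.28, -0.46, -0.36, 0], [0, -0.28, -0.46, -0.36, 0]])

```text
clock: 28.4
ee_pos: [0.5423, -0.0075, 0.2153]
orientation: [[1.0, 0.003, -0.011], [0.004, -1.0, 0.002], [-0.011, -0.002, -1.0]]
contact_force: [0.6, -0.2, -1.6]
finger_gap: 0.305
```

```bash
python3 - <<'E'
from h import *
cm=camera_model("wrist")
cv2.imwrite(f"pics/w17.png",cv2.cvtColor(grab_frame("wrist"),cv2.COLOR_RGB2BGR))
plan((.5123,-.352,.13),-24.5)
import pickle;pickle.dump(cm,open("w17.pkl","wb"))
E
```

```text
t 28.45 pos [542.31  -7.48 215.49] yaw 0.2 F [ 0.14  0.77 -2.15] gap 0.304 | shares [-0.1209  1.3784  0.3403] spin 0.1372
```

View pics/w17.png

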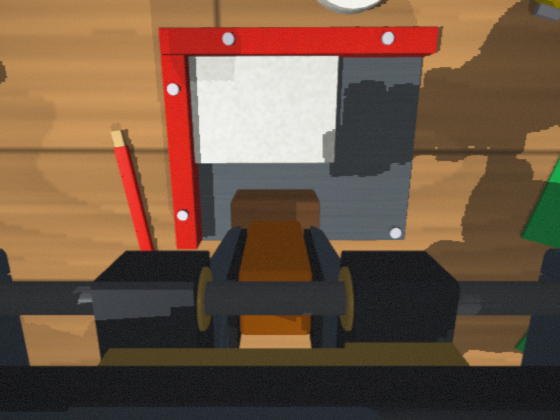

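```bash
python3 -c "
from h import *
crop('pics/w17.png',155,20,195,155,4,'pics/c17.png')"
```

```text
(no output)
```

View pics/c17.png

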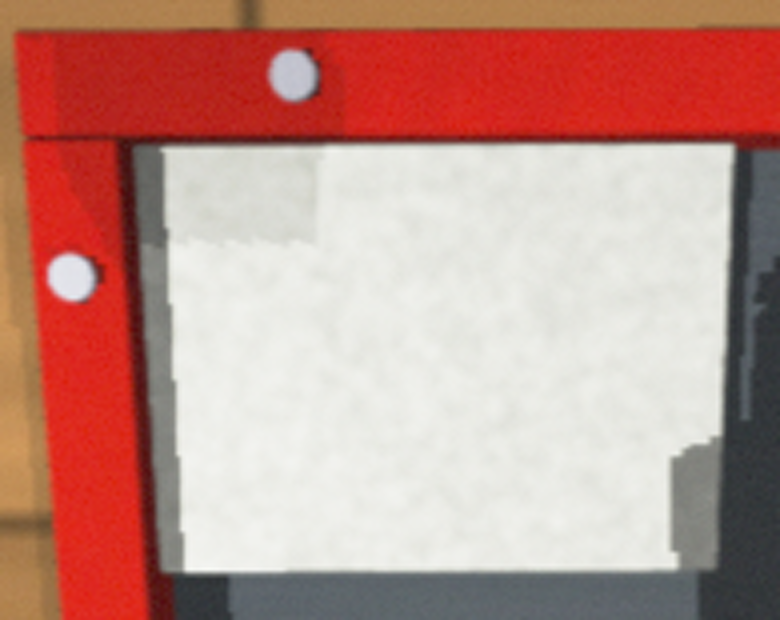

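```bash
python3 - <<'E'
from h import *
import pickle
cm=pickle.load(open("w17.pkl","rb"))
f=lambda c:((155+(c[0]+.5)/4-.5),(20+(c[1]+.5)/4-.5))
Q=np.array([P(cm,f(c),.024) for c in [(133,145),(735,143),(717,571),(161,571)]])[:,:2]*1000
print(np.round(Q,1).tolist(),np.linalg.norm(np.diff(np.vstack([Q,Q[:1]]),axis=0),axis=1))
print("fence top edge inner",[np.round(P(cm,f(c),.038)[:2]*1000,1).tolist() for c in [(119,137),(145,618),(735,137)]])
E
```

```text
[[660.7, 74.2], [661.6, -66.1], [561.5, -66.7], [561.0, 73.3]] [140.27539698 100.08762076 139.9866494   99.74179177]
fence top edge inner [[660.7, 74.0], [551.6, 74.7], [661.1, -63.8]]
```

The panel measures 140 × 100 mm with edges at x 660.7–661.6 and y 73.3–74.2. The fence faces are at 661 and 74.2, so it is flush on both; the grey strip is the fence's shadow on the panel. Now carry the block back to the mat.

play_rows(rows=[[0, -0.02, 0.15, 0, 0.02], [0, -0.04, 0.3, 0, 0.04], [0, -0.06, 0.5, 0, 0.06], [0, -0.08, 0.7, 0, 0.08], [0, -0.1, 0.85, 0.05, 0.084], [0, -0.12, 0.97, 0.1, 0.084], [0, -0.12, 1, 0.15, 0.084], [0, -0.12, 1, 0.15, 0.084]])

```text
clock: 29.25
ee_pos: [0.5117, -0.2583, 0.1757]
orientation: [[0.966, -0.26, -0.014], [-0.26, -0.966, 0.004], [-0.015, -0.0, -1.0]]
contact_force: [0.2, 1.6, -1.6]
finger_gap: 0.304
```

```bash
python3 - <<'E'
from h import *
plan((.5123,-.352,.1),-15)
E
```

```text
t 29.25 pos [ 511.7  -258.33  175.67] yaw -15.06 F [ 0.15  1.61 -1.65] gap 0.304 | shares [0.104  0.3612 0.3011] spin -0.0003
```

play_rows(rows=[[0, 0.03, 0.1, 0, 0], [0, 0.06, 0.22, 0.05, 0], [0, 0.09, 0.32, 0.15, 0], [0, 0.104, 0.36, 0.22, 0], [0, 0.104, 0.36, 0.28, 0], [0, 0.104, 0.361, 0.3, 0], [0, 0.104, 0.361, 0.3, 0], [0, 0.104, 0.361, 0.3, 0]])

```text
clock: 30.05
ee_pos: [0.5129, -0.3513, 0.1011]
orientation: [[0.966, -0.259, -0.013], [-0.259, -0.966, 0.004], [-0.014, -0.0, -1.0]]
contact_force: [0.4, 0.1, -1.4]
finger_gap: 0.303
```

```bash
python3 - <<'E'
from h import *
cm=camera_model("wrist")
cv2.imwrite(f"pics/w18.png",cv2.cvtColor(grab_frame("wrist"),cv2.COLOR_RGB2BGR))
plan((.5123,-.352,.06),-15)
p=observe()["ee_pos"]
for a in [(.055,.055),(.055,-.055)]:
    c,s=np.cos(np.radians(-15)),np.sin(np.radians(-15))
    print(proj(cm,[.5123+c*a[0]-s*a[1],-.352+s*a[0]+c*a[1],.004]))
E
```

```text
t 30.1 pos [ 512.91 -351.6   101.24] yaw -15.02 F [ 0.28 -0.35 -1.18] gap 0.307 | shares [0.0003 0.0021 0.165 ] spin -0.0001
[199.86631781 133.35327791]
[350.90877425 133.28640427]
```

View pics/w18.png

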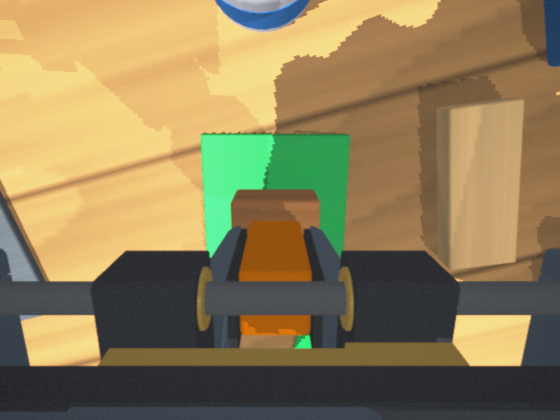

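The block is centred over the mat: corners at (202,133) and (350,133) match the prediction. Lowering.

play_rows(rows=[[0, 0, 0.002, 0.05, 0], [0, 0, 0.002, 0.1, 0], [0, 0, 0.002, 0.14, 0], [0, 0, 0.002, 0.16, 0], [0, 0, 0.002, 0.17, 0], [0, 0, 0.002, 0.172, 0], [0, 0, 0.002, 0.172, 0], [0, 0, 0.002, 0.172, 0]])

```text
clock: 30.9
ee_pos: [0.5124, -0.3521, 0.0584]
orientation: [[0.966, -0.259, -0.013], [-0.259, -0.966, 0.003], [-0.013, 0.0, -1.0]]
contact_force: [-0.8, 1.2, -2.0]
finger_gap: 0.305
```

play_rows(rows=[[0, 0, 0, 0.002, 0], [0, 0, 0, 0.004, 0], [0, 0, 0, 0.006, 0], [0, 0, 0, 0.008, 0], [0, 0, 0, 0.008, 0], [0, 0, 0, 0.008, 0], [0, 0, 0, 0.008, 0], [0, 0, 0, 0.008, 0]])

```text
clock: 31.7
ee_pos: [0.5125, -0.3522, 0.0578]
orientation: [[0.966, -0.259, -0.012], [-0.259, -0.966, 0.002], [-0.012, 0.001, -1.0]]
contact_force: [-4.3, 3.7, 20.7]
finger_gap: 0.301
```

The block touches the mat at TCP z = 58 mm, so it hung a little lower than I estimated. Easing off, then opening.

play_rows(rows=[[0, 0, 0, 0, 0], [0, 0, 0, 0, 0], [0, 0, 0, 0, 0], [0.4, 0, 0, 0, 0], [0.5, 0, 0, 0, 0], [0.7, 0, 0, 0, 0], [1, 0, 0, 0, 0], [1, 0, 0, 0, 0]])

```text
clock: 32.5
ee_pos: [0.5125, -0.3522, 0.0578]
orientation: [[0.966, -0.259, -0.012], [-0.259, -0.966, 0.002], [-0.012, 0.001, -1.0]]
contact_force: [-0.2, -0.7, 0.4]
finger_gap: 0.712
```

play_rows(rows=[[1, 0, 0, 0, 0], [1, 0, 0, 0, 0], [1, 0, 0, 0, 0], [1, 0, 0, 0, 0], [1, 0, 0, 0, 0], [1, 0, 0, -0.04, 0], [1, 0, 0, -0.12, 0], [1, 0, 0, -0.2, 0]])

```text
clock: 33.3
ee_pos: [0.513, -0.3523, 0.1088]
orientation: [[0.966, -0.259, -0.012], [-0.259, -0.966, 0.003], [-0.012, 0.001, -1.0]]
contact_force: [0.1, 0.6, 0.2]
finger_gap: 0.999
```

play_rows(rows=[[1, 0, 0, -0.15, 0], [1, 0, 0, -0.3, 0], [1, -0.1, 0, -0.4, 0], [1, -0.25, 0.1, -0.4, 0], [1, -0.4, 0.2, -0.4, 0], [1, -0.5, 0.3, -0.4, 0], [1, -0.5, 0.3, -0.4, 0], [1, -0.5, 0.3, -0.4, 0]])

```text
clock: 34.1
ee_pos: [0.3737, -0.393, 0.2112]
orientation: [[0.965, -0.261, -0.011], [-0.261, -0.965, 0.002], [-0.012, 0.001, -1.0]]
contact_force: [0.2, -0.8, -0.2]
finger_gap: 1.001
```

```bash
python3 - <<'E'
from h import *
import pickle
cm=camera_model("wrist");pickle.dump(cm,open("w19.pkl","wb"))
for n in ["wrist","top","scene"]: cv2.imwrite(f"pics/{n}19.png",cv2.cvtColor(grab_frame(n),cv2.COLOR_RGB2BGR))
plan((.5,-.35,.2))
i=cv2.imread("pics/top19.png")[150:310,210:480];j=cv2.imread("pics/scene19.png")[120:280,190:370]
cv2.imwrite("pics/c19.png",np.hstack([cv2.resize(i,(450,267)),cv2.resize(j,(300,267))]))
E
```

```text
t 34.25 pos [ 374.86 -392.23  210.64] yaw -14.97 F [ 0.12 -0.37 -0.21] gap 1.004 | shares [ 0.4404 -0.2925  0.037 ] spin 0
```

View pics/wrist19.png

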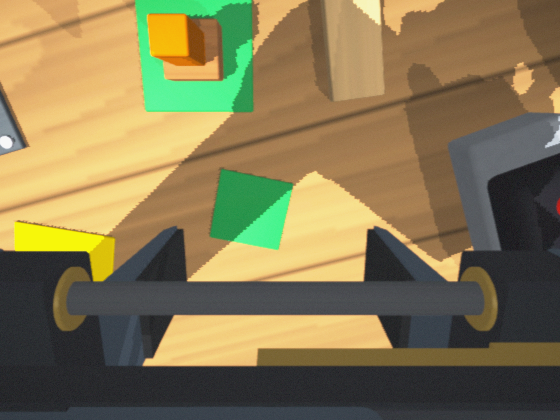

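View pics/c19.png

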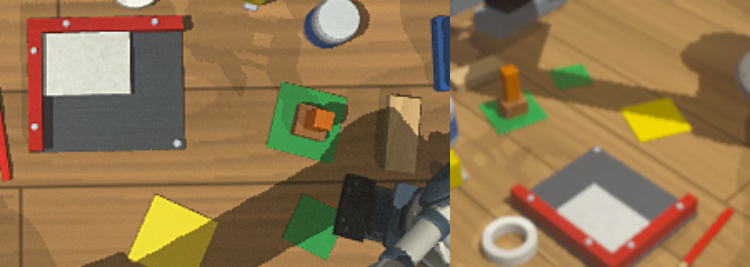

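The block stands upright and looks centred on the mat, and the panel is in the corner. One numeric check of the block's place and the panel before handing in.

```bash
python3 - <<'E'
from h import *
crop("pics/top19.png",365,195,60,60,10,"pics/c20.png")
crop("pics/top19.png",220,150,110,60,7,"pics/c21.png")
E
```

```text
(no output)
```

View pics/c20.png

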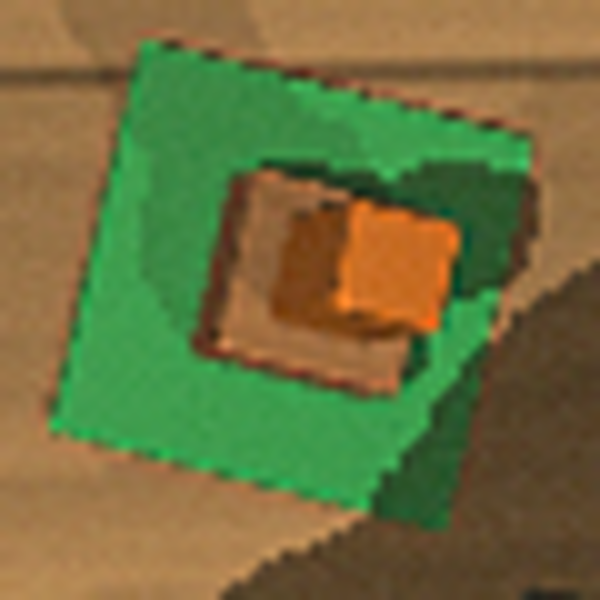

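View pics/c21.png

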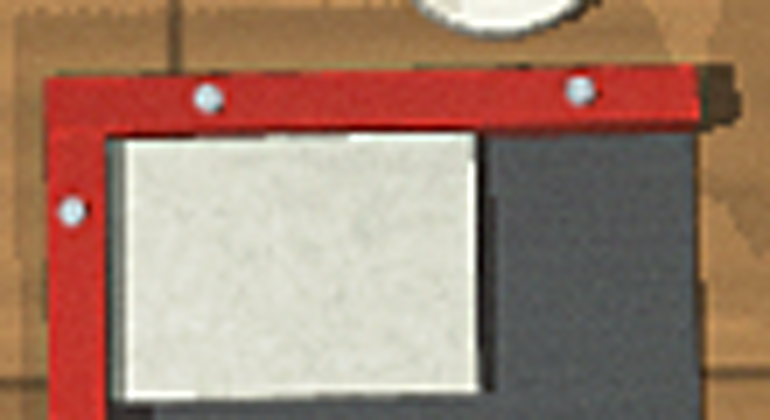

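```bash
python3 - <<'E'
from h import *
t=camera_model("top")
f=lambda c,ox,oy,k:((ox+(c[0]+.5)/k-.5),(oy+(c[1]+.5)/k-.5))
def m(L,z,ox,oy,k): return np.array([P(t,f(c,ox,oy,k),z) for c in L])*1000
a=(365,195,10)
print("mat",m([(150,40),(532,138),(445,527),(52,430)],.004,*a).mean(0)); print("handle",m([(353,200),(460,230),(437,333),(337,310)],.104,*a).mean(0))
print("foot",m([(245,175),(398,395)],.036,*a), m([(215,345),(398,395)],.036,*a).round(1))
Q=m([(107,137),(477,132),(480,392),(110,400)],.024,220,150,7);print(Q.round(1).tolist())
print("fence",m([(105,133),(697,122)],.038,220,150,7).round(1).tolist())
E
```

```text
mat [ 511.81727101 -351.95696115    4.        ]
handle [ 510.03007081 -352.42760573  104.        ]
foot [[ 538.85725971 -331.82567328   36.        ]
 [ 480.36067922 -369.97468339   36.        ]] [[ 494.2 -322.3   36. ]
 [ 480.4 -370.    36. ]]
[[660.9, 74.0, 24.0], [660.8, -67.2, 24.0], [561.1, -66.6, 24.0], [560.2, 73.6, 24.0]]
fence [[660.0, 73.6, 38.0], [661.1, -150.1, 38.0]]
```

```bash
python3 -c "
from workcell import *
print(close_job())"
```

```text
the job is handed in; nothing more can be done
None
```

I squared the panel with the push block and handed the job in at about 34 s; it reports no verdict. The panel went to the far fence first (held at 4.4–5.3 N for about 1.6 s), then along it into the corner (held at 5.2–5.7 N for about 1.6 s). The highest press I read on the panel was 7.2 N, though forces were only read at the end of each move. The block is back on the larger green mat, released.

- **Last checks:** In the wrist and top views the panel's edges lie within about 1 mm of both fence faces. The block stands upright about 2 mm from the mat's centre. The bystanders I could see look unmoved, though I didn't measure them.
- **What disagreed:** The block slipped in the grip as I lifted it and hung lower than planned: about 3 mm by the images, about 6 mm by where it met the mat. Because of that it touched the jig plate's near edge with about 10 N before the first push, without touching the panel. It also met the mat with about 21 N before I eased off and let go.

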